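Load the bench shaker and lock its hold-down clamp

ROBOT

A 6-joint arm with a two-finger parallel gripper is mounted at the origin on a cart in front of the work surface, level with it; the furniture and walls round the work are solid. World frame = base frame: x ahead of the robot, y to its left, z up, the work surface at z = 0. Lengths are in m, angles in rad, forces in N, time in s.
With the tool pointing down it reaches from about 0.375 to 0.975 m from the base axis. Payload 3.8 kg.
Tool frame: the origin (TCP) lies at the very end of the fingers, on their centre line; the grasp point (between the pads) lies 19 mm behind it; z points along the fingers, y is the line along which they close (so a half turn about z gives the same grasp; the last joint's range is limited). The gripper opens to 85 mm and grips with 20 to 120 N. Pads are 22 mm wide; open, the fingers measure 114 mm over their backs; the gripper's body (76 mm by 85 mm) begins 54 mm behind the grasp point. The pads swing forward as they close: fully open they stand 13 mm farther back than shut.
Start: joints at [-1.289, 0.264, 1.604, -0, 1.274, -0.037], TCP at [0.212, -0.641, 0.209] pointing down, gripper open.
Joint ranges: [-2.63, 2.63], [-0.94, 2.18], [0.31, 2.57], [-1.31, 4.45], [0, 2.66], [-2.55, 2.55]. Speed limits (rad/s): [2.57, 2.57, 3.14, 3.14, 3.14, 3.14].

INTERFACE

Orientations are given as a rotation vector (axis times angle).
In Python, from workcell import read_state, read_camera, calibration, finish_job gives the robot as it stands.
- The arm moves only by the tool step_arm, never from a script. Its argument "commands" is a list of rows, each an object of numbers: "fingers": the gripper's target within -1 to 1 (shut at 1, half-way at 0, fully open at -1); "dx", "dy", "dz": the shift along the tool's x, y, z in m; "roll": the turn about the tool's z in degrees. In form: [{"fingers": .., "dx": .., "dy": .., "dz": .., "roll": ..}, ...]. A call has 1 to 8 rows; each row is the pose to reach, as a shift and turn from the pose commanded when the call began, along the tool's axes at that moment; what a row does not reach only later rows make up. A row lasts 1/8 s, in which the tool goes at most 62.5 mm and 10.7 degrees, less where a joint would pass 70% of its speed; a pose out of reach is approached as far as the arm can. A call with a gripper value outside its range is refused whole. The fingers move at their own pace and stop on an object; "squeeze" is the grip in N (left out, the last holds). Time passes only in rows, so rows that repeat a pose let the fingers close. It gives the time, the measured TCP pose, the force, the opening and the grip force at its end, in the units of the state.
- read_state(): the state, without advancing time (a new reading comes with each control period).
- read_camera(name): name is "side" or "top" or "wrist"; returns (picture, depth): 480x640x3 uint8, blue, green, red; 480x640 float32, m along the optical axis (not along the pixel's ray), 0 where there is no reading.
- calibration(name): a dict with "intrinsics" (3x3 intrinsics, pixels), "world_to_cam" (4x4, takes a point from world to camera coordinates). Camera axes: x right, y up, looking along -z (the intrinsics and any distortion apply to the point x, -y, -z); pixel columns grow to the right and rows downward; lengths in m; the calibration is good to about 2 mm. The wrist camera is an equidistant fisheye: a pixel r from the principal point sees the ray r / f radians off the axis. A picture is of the moment at which its call begins: read the wrist's pose just before it. calibration takes no time and is no camera call; for the wrist camera it gives the pose at the moment of the call.
- finish_job(): hands the job in; it is judged then, once.
The state is a dict: "time": time; "q": joint angles; "joint_vel": joint speeds; "joint_torque": joint torques, N m; "tool_pos": TCP position; "tcp_rot": TCP orientation; "wrist_force": force on the tool from outside, world axes, zero at the start; "torque": the same for the moment, N m; "width": opening from 0.0 (shut) to 1.0 (fully open); "grip_force": force on a finger pad.
Only numpy, scipy, OpenCV 4.12 (cv2) and the standard library are available. Lean on these libraries where they do the work, as an engineer would, in place of code of your own. Each camera call takes 0.05 s, during which the arm holds its last target. There are 200 camera calls.

TASK

Load the bench shaker: stand every tall sample bottle in the low row beside the clamp and every short one in the raised row, one to a well, so that all the caps come level. Then lay the hold-down plate on the caps with its tongues in the notches of the two end posts, and push the clamp handle down over centre until it locks and its pad holds the plate.

Things in the scene. Friction and masses are not known exactly. Their poses are not given: they have to be found in the camera images.
- rack_center (a point): Point of the fixed bench shaker midway between its two bottle rows, 138 mm above the bench, the level of all caps when loaded. x along the rows, roughly away from the robot; y across, towards the clamp; z up. End posts 8 mm thick stand at x = +-104 mm; the notch in each (38 mm wide, centred on y = 0) has its ledge 1 mm below this level, horns 10 mm tall beside it. Housing 46 mm high.
- tall_row (a point): Floor centre of the middle well of the tall row: a grey holder block with three round wells, 62 mm apart along x (at -62, 0, +62 mm from here), each 46 mm wide and 20 mm deep, floor 48 mm above the bench. This low row is the one beside the clamp. Axes as rack_center. It is 31 mm to +y of rack_center.
- short_row (a point): Floor centre of the middle well of the short row, the raised one, away from the clamp: three wells as in the tall row, floor 74 mm above the bench, 31 mm to -y of rack_center; axes as there. In the robot base frame, a wall cabinet hangs 690 mm above the bench beyond x = 0.59 m and right of y = 0.12 m: keep the wrist low there. A centrifuge 176 mm high stands at x > 0.55, y -0.38 to -0.14 m.
- plate_grip (a point): Centre of the black grip block (44 mm in x, 34 in y, top 13 mm above here) on the loose hold-down plate, 0.26 to 0.4 kg; underside 22 mm below here. Plate: 188 x 84 x 9 mm, at each end of x a tongue 26 wide, 18 long (224 over all). Laid on the caps, tongues in the post notches (6 mm play, either way round), this point is 22 mm above rack_center. z up.
- clamp_handle (a joint): Toggle clamp handle, rad: 0 = open, handle 57 degrees above level; grows as the grip is pushed away from the rows (+y of rack_center) and down; 1.047 dead centre; 1.108 locked on its stop, 6 degrees below level. The pad meets the seated plate's block near 0.88, then a spring resists (up to about 13 N at the grip). Let go before dead centre it springs back; past it, it holds. Unloaded it stays put.
- clamp_grip (a point): On the axis of the handle's black round grip (20 mm thick), 95 mm from its hinge; the grip reaches from 54 to 122 mm from the hinge. Free above. While open, the clamp arm stands up between the grip and the rows, some 45 mm from the grip, and no higher than 285 mm above the bench.
- clamp_handle_hinge (a point): Fixed hinge of the clamp handle: 164 mm above the bench, at x = 0, y = 170 mm of rack_center. The handle turns about the x axis of rack_center, the grip end sweeping outward and down as it closes.
- clamp_pad: Round rubber pad 20 mm wide on the clamp arm, origin at the centre of its pressing face. Locked, it presses on top of the plate's block over rack_center; open, it stands about 280 mm above the bench, 135 mm to +y of rack_center, out of the way of bottles and plate.
- tall_1_center (a point): Tall sample bottle, white, round, standing: 90 mm tall over all, body 40 mm in diameter, white screw cap 32 mm in diameter and 18 mm tall; below the cap a 26 mm neck down to 30 mm below the top, then the body. The point is on its axis half-way up (45 mm above its foot), z up. 0.11 kg. Absent in some starts (None).
- tall_2_center (a point): Tall sample bottle, white, round, standing: 90 mm tall over all, body 40 mm in diameter, white screw cap 32 mm in diameter and 18 mm tall; below the cap a 26 mm neck down to 30 mm below the top, then the body. The point is on its axis half-way up (45 mm above its foot), z up. 0.11 kg. Absent in some starts (None).
- tall_3_center (a point): Tall sample bottle, white, round, standing: 90 mm tall over all, body 40 mm in diameter, white screw cap 32 mm in diameter and 18 mm tall; below the cap a 26 mm neck down to 30 mm below the top, then the body. The point is on its axis half-way up (45 mm above its foot), z up. 0.11 kg. Absent in some starts (None).
- short_1_center (a point): Short sample bottle, white, round, standing: 64 mm tall over all, body 40 mm in diameter, white screw cap 32 mm in diameter and 18 mm tall; below the cap a 26 mm neck down to 30 mm below the top, then the body. The point is on its axis half-way up (32 mm above its foot), z up. 0.08 kg; like the tall ones but 26 mm shorter. Absent in some starts (None).
- short_2_center (a point): Short sample bottle, white, round, standing: 64 mm tall over all, body 40 mm in diameter, white screw cap 32 mm in diameter and 18 mm tall; below the cap a 26 mm neck down to 30 mm below the top, then the body. The point is on its axis half-way up (32 mm above its foot), z up. 0.08 kg; like the tall ones but 26 mm shorter. Absent in some starts (None).
- short_3_center (a point): Short sample bottle, white, round, standing: 64 mm tall over all, body 40 mm in diameter, white screw cap 32 mm in diameter and 18 mm tall; below the cap a 26 mm neck down to 30 mm below the top, then the body. The point is on its axis half-way up (32 mm above its foot), z up. 0.08 kg; like the tall ones but 26 mm shorter. Absent in some starts (None).

How it is judged:
On the way, in this order (a step that is already met when the one before it is completed fails the run):
1. every bottle present stands in a well of the row that matches its height (y of tall_1_center in the frame of rack_center between 0.021 and 0.041 m and x of tall_1_center in the frame of rack_center between -0.072 and 0.072 m and z of tall_1_center in the frame of rack_center between -0.051 and -0.039 m and angle between each of tall_1_center, tall_2_center, tall_3_center, short_1_center, short_2_center, short_3_center's own z axis and vertical below 0.12 rad and y of tall_2_center in the frame of rack_center between 0.021 and 0.041 m and x of tall_2_center in the frame of rack_center between -0.072 and 0.072 m and z of tall_2_center in the frame of rack_center between -0.051 and -0.039 m and y of tall_3_center in the frame of rack_center between 0.021 and 0.041 m and x of tall_3_center in the frame of rack_center between -0.072 and 0.072 m and z of tall_3_center in the frame of rack_center between -0.051 and -0.039 m and y of short_1_center in the frame of rack_center between -0.041 and -0.021 m and x of short_1_center in the frame of rack_center between -0.072 and 0.072 m and z of short_1_center in the frame of rack_center between -0.038 and -0.026 m and y of short_2_center in the frame of rack_center between -0.041 and -0.021 m and x of short_2_center in the frame of rack_center between -0.072 and 0.072 m and z of short_2_center in the frame of rack_center between -0.038 and -0.026 m and y of short_3_center in the frame of rack_center between -0.041 and -0.021 m and x of short_3_center in the frame of rack_center between -0.072 and 0.072 m and z of short_3_center in the frame of rack_center between -0.038 and -0.026 m), for 0.2 s.
2. the hold-down plate lies flat on the caps, its tongues in the notches of the end posts (x of plate_grip in the frame of rack_center between -0.012 and 0.012 m and y of plate_grip in the frame of rack_center between -0.012 and 0.012 m and z of plate_grip in the frame of rack_center between 0.017 and 0.027 m and angle between plate_grip's own z axis and vertical below 0.05 rad and angle between the x axis of plate_grip and the x axis of rack_center, either way round below 0.12 rad), for 0.2 s.
3. the clamp handle is past dead centre and the pad presses on the plate (all of step 2 and value of joint clamp_handle above 1.07 rad and contact force between clamp_pad and anything else above 8 N), for 0.2 s.
At the end, for the whole second after the job is handed in: Every bottle present stands upright on the floor of a well in its own row (6 mm in height, 10 mm sideways); the plate lies level in both notches (12 mm, 5 mm in height, 3 degrees of tilt); the clamp is locked: handle above 1.07 rad, pad pressing with over 8 N (all of step 1 and all of step 3); the robot touches nothing.
Of tall_1, short_1, tall_2, short_2, tall_3, short_3 only 4 to 5 are there at a start; the rules pass over those that are not, and their reading is None.
At some moment in a run one of hold_down_plate may be knocked a few centimetres aside while the robot is not near it.
It also fails if it takes over 208 s, if anything falls off the work surface, if the arm or the gripper's body presses on something with over 40 N, if the wrist force passes 120 N, or if a joint passes its speed limit or range.

## Working session

There is one attempt and no reset: what is moved stays moved. The work goes in short steps, Python scripts to look and compute and a tool call to move; the robot and the scene stay as the last step left them, time stands still between calls to the robot, and variables do not carry over. Pictures are saved under pics/ and viewed, at most 14 in all, crops included, and the job is handed in when it is done.

Besides the shell and the picture viewer there is one more tool, called after ">>>" as name(argument=value, ...) on one line, values as JSON. step_arm: Moves the arm, as the interface text tells. Its arguments: {"type":"object","properties":{"commands":{"type":"array","items":{"type":"object","properties":{"fingers":{"type":"number"},"dx":{"type":"number"},"dy":{"type":"number"},"dz":{"type":"number"},"roll":{"type":"number"}}}},"squeeze":{"type":"number"}},"required":["commands"]}

```bash
mkdir -p pics; ls; cat > h.py <<'E'
import numpy as np, cv2
from workcell import *
def save(img,n): cv2.imwrite(f'pics/{n}.png',img)
def cloud(name):
    im,d=read_camera(name); c=calibration(name); K=np.array(c['intrinsics']); T=np.linalg.inv(np.array(c['world_to_cam']))
    v,u=np.mgrid[0:480,0:640]
    x=(u-K[0,2])/K[0,0]; y=(v-K[1,2])/K[1,1]
    P=np.stack([x*d,-y*d,-d],-1)@T[:3,:3].T+T[:3,3]
    P[d<=0]=np.nan
    return im,d,P
E
python3 - <<'E'
from h import *
for n in('top','side'):
    im,d,P=cloud(n); save(im,n+'0'); np.save(n+'0.npy',P); c=calibration(n); print(n,c)
s=read_state(); print(s)
E
```

```text
pics
top {'intrinsics': array([[598.57845224,   0.        , 313.29035239],
       [  0.        , 598.57845224, 229.33342879],
       [  0.        ,   0.        ,   1.        ]]), 'world_to_cam': array([[-1.79239541e-05, -9.99743310e-01, -2.26564298e-02,
         4.65433936e-02],
       [ 9.81328533e-01, -4.37530090e-03,  1.92289277e-01,
        -5.02126641e-01],
       [-1.92339047e-01, -2.22299545e-02,  9.81076715e-01,
        -1.62411374e+00],
       [ 0.00000000e+00,  0.00000000e+00,  0.00000000e+00,
         1.00000000e+00]])}
side {'intrinsics': array([[620.90331896,   0.        , 303.0284614 ],
       [  0.        , 620.90331896, 249.13493545],
       [  0.        ,   0.        ,   1.        ]]), 'world_to_cam': array([[ 0.88276559, -0.46966081, -0.01198445, -0.38930224],
       [ 0.30506872,  0.55362878,  0.77487306, -0.30239403],
       [-0.35729258, -0.68768735,  0.63200326, -1.39458832],
       [ 0.        ,  0.        ,  0.        ,  1.        ]])}
{'time': 0.1, 'q': array([-1.28891415e+00,  2.64663457e-01,  1.60526546e+00, -1.70882720e-05,
        1.27366611e+00, -3.68909245e-02]), 'joint_vel': array([ 3.40463385e-04, -1.60483428e-03, -3.30076970e-03, -5.82991633e-05,
       -3.99121571e-04, -5.72086570e-05]), 'joint_torque': array([-1.07281417e-04, -5.16709721e+01, -3.68589592e+01, -8.47537012e-05,
        6.31367555e-03, -2.98565669e-05]), 'tool_pos': array([ 0.21134811, -0.6403164 ,  0.20808109]), 'tcp_rot': array([-3.09981095e+00, -4.98302899e-01,  4.09533053e-04]), 'wrist_force': array([ 0.46832105, -0.62715708, -0.20360744]), 'torque': array([ 0.01271185, -0.03962114, -0.00236503]), 'grip_force': 0.0, 'width': 1.0013897365004263}
```

View pics/top0.png

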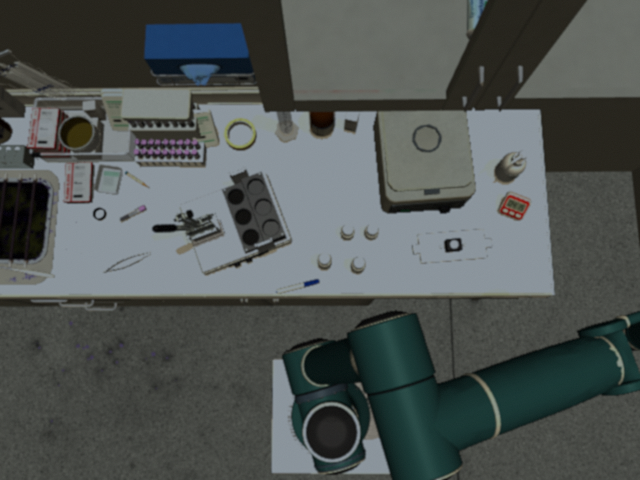

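View pics/side0.png

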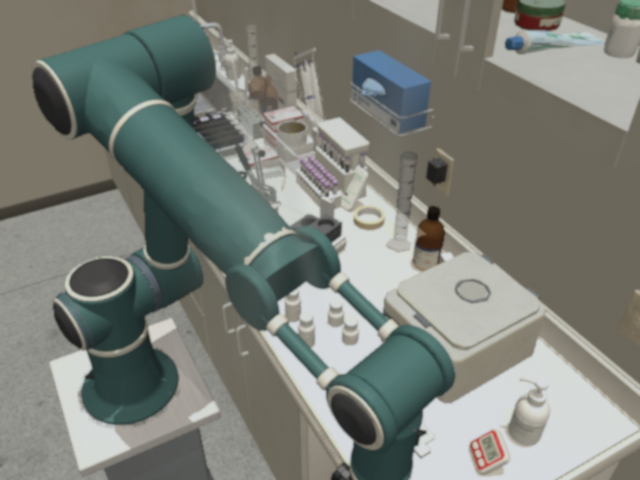

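Top view: four bottles near (347,232), (372,231), (324,261), (358,265). The plate is at (453,245) and the rack's wells are around (250,208), with the clamp to its left.

```bash
python3 - <<'E'
from h import *
im=cv2.imread('pics/top0.png'); P=np.load('top0.npy')
c=im[155:285,145:390]; save(cv2.resize(c,None,fx=3.2,fy=3.2,interpolation=cv2.INTER_CUBIC),'crop1')
for (u,v) in [(347,230),(372,229),(324,259),(358,263)]:
    p=P[v-16:v+17,u-12:u+13].reshape(-1,3); p=p[(p[:,2]>0.03)]
    h=np.percentile(p[:,2],90); t=p[p[:,2]>h-.01]; print((u,v),h,(t[:,:2].min(0)+t[:,:2].max(0))/2,np.median(t,0),len(t))
# plate
p=P[220:272,405:505].reshape(-1,3)
q=p[(p[:,2]>0.02)&(p[:,2]<.06)]; print('block',np.median(q,0),q.min(0),q.max(0),len(q))
q=p[(p[:,2]>0.005)&(p[:,2]<.02)]; r=cv2.minAreaRect(q[:,:2].astype(np.float32)); print(r)
# wells: dark blobs
R=P[155:285,145:300]
print(np.round(R[::8,::8,2]*1000).astype(int))
E
```

```text
(347, 230) 0.06711822881300718 [ 0.49874501 -0.05098105] [ 0.49980753 -0.05087794  0.0635331 ] 96
(372, 229) 0.06702068791347111 [ 0.49924897 -0.11848677] [ 0.50005019 -0.11713732  0.06363702] 98
(324, 259) 0.09259998021544687 [0.4155082  0.01429548] [0.41497776 0.01556744 0.08933591] 103
(358, 263) 0.09381085386716341 [ 0.40293003 -0.07730524] [ 0.40331703 -0.07822032  0.09035565] 99
block [ 0.46056699 -0.34467099  0.03359396] [ 0.44235936 -0.38488748  0.02074521] [ 0.48673258 -0.31718409  0.0434717 ] 211
((0.46272793412208557, -0.3564520478248596), (0.28392016887664795, 0.14711187779903412), 89.74201965332031)
[[                  70                   71                   79
                    67                   58                   52
                    82                   50                    2
                     5                   -1                    0
                     1                    4                   -1
                     0                    4                    2
                     6                   -5]
 [                  10                   27  
[... 6276 characters left out ...]
      4                   -3
                   -12                   -5                    0
                    -5                    6                   -4
                     4                    2]
 [                  -2                    1                   -3
                    -4                   -1                   -6
                     4                    3                    5
                    -1                    1                   -2
                   -10                    2                    0
                    -9                    5                   -5
                     1                    2]]<stdin>:13: RuntimeWarning: invalid value encountered in cast
```

View pics/crop1.png

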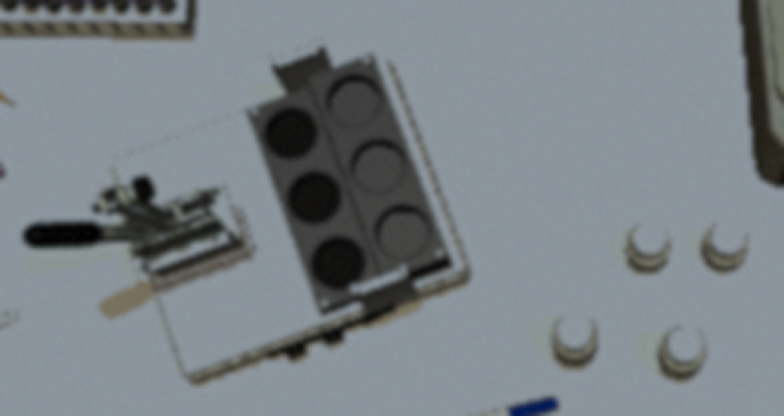

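Crop: the three dark tall wells are at crop (290,132), (314,197), (339,263), and the short wells at (353,102), (378,167), (403,233). The black handle grip spans (25..105,235).

```bash
cat >> h.py <<'E'
def ray(name,u,v,z,c=None):
    c=c or calibration(name); K=np.array(c['intrinsics']); T=np.linalg.inv(np.array(c['world_to_cam']))
    a=np.array([(u-K[0,2])/K[0,0],(v-K[1,2])/K[1,1]])
    if name=='wrist':
        r=np.hypot(*a); 
        s=np.tan(r)/max(r,1e-9); d=np.array([a[0]*s,-a[1]*s,-1.])
    else: d=np.array([a[0],-a[1],-1.])
    d=T[:3,:3]@d; o=T[:3,3]; return o+d*(z-o[2])/d[2]
E
python3 - <<'E'
from h import *
g=lambda cx,cy:((cx+.5)/3.2-.5+145,(cy+.5)/3.2-.5+155)
im=cv2.imread('pics/crop1.png'); gr=cv2.cvtColor(im,6)
m=(gr<42).astype(np.uint8); m[:, :225]=0; m[:,470:]=0
n,l,st,ce=cv2.connectedComponentsWithStats(m)
T=[]
for i in range(1,n):
    if st[i,4]>500: print(st[i],ce[i])
t=[];s=[]
for a in [(290,132),(314,197),(339,263)]: t.append(ray('top',*g(*a),.068))
for a in [(353,102),(378,167),(403,233)]: s.append(ray('top',*g(*a),.094))
t=np.array(t);s=np.array(s);print(t,s)
c=(t[1]+s[1])/2; print('c',t.mean(0)/2+s.mean(0)/2); d=t[0]-t[2]; e=s[0]-s[2]; print(np.linalg.norm(d),np.linalg.norm(e),np.degrees(np.arctan2(d[1],d[0])),np.degrees(np.arctan2(e[1],e[0])), t.mean(0)-s.mean(0))
p0=np.load('top0.npy')[205:255,420:490].reshape(-1,3)
im=cv2.imread('pics/top0.png'); m=(cv2.cvtColor(im,6)[220:272,405:505]<50).astype(np.uint8); n,l,st,ce=cv2.connectedComponentsWithStats(m)
for i in range(1,n): 
    if st[i,4]>20: x=ce[i]+[405,220]; print('blk',st[i],x,ray('top',*x,.035))
save(cv2.resize(im[215:280,400:500],None,fx=7,fy=7,interpolation=cv2.INTER_CUBIC),'crop2')
E
```

```text
[279  56  46  33 552] [300.07608696  71.28804348]
[ 264  107   54   52 2191] [290.24235509 132.62209037]
[ 287  171   54   53 2236] [313.78846154 197.09973166]
[ 311  237   54   53 2207] [337.52786588 262.21205256]
[363 259  86  48 723] [405.39004149 282.02351314]
[[0.5950046  0.26370495 0.068     ]
 [0.53662745 0.24129783 0.068     ]
 [0.47817902 0.21831801 0.068     ]] [[0.61475168 0.20567924 0.094     ]
 [0.55698629 0.18309778 0.094     ]
 [0.49915742 0.16081914 0.094     ]]
c [0.54678441 0.21215282 0.081     ]
0.12533231553742188 0.12399379502282254 21.231232076650656 21.210358892418622 [-0.02036144  0.05790821 -0.026     ]
blk [40 19 16 13 94] [451.75531915 245.64893617] [ 0.45691557 -0.34067443  0.035     ]
```

View pics/crop2.png

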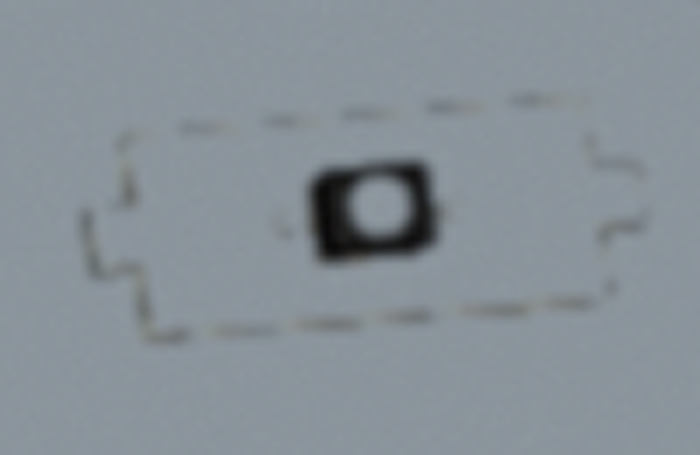

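The plate's tongue ends are at crop (88,243) and (640,195), and its block is near (375,212).

```bash
cat >> h.py <<'E'
from scipy.spatial.transform import Rotation as Ro
def go(x,y,z,yaw=None,pose=None):
    s=read_state(); R=Ro.from_rotvec(s['tcp_rot']).as_matrix(); cur=np.degrees(np.arctan2(R[1,0],R[0,0]))
    d=R.T@(np.array([x,y,z])-s['tool_pos']); r=0 if yaw is None else -((yaw-cur+180)%360-180)
    print('go',(x,y,z),'d(mm)',np.round(d*1000,1),'roll',round(r,1),'| now',np.round(s['tool_pos'],4),'yaw',round(cur,1),'tilt',round(np.degrees(np.arccos(-R[2,2])),2),'t',s['time'])
C=np.array([.5468,.2122]); A=np.radians(21.2)
def rk(x,y): return C+[x*np.cos(A)-y*np.sin(A),x*np.sin(A)+y*np.cos(A)]
E
python3 - <<'E'
from h import *
g=lambda cx,cy:((cx+.5)/3.2-.5+145,(cy+.5)/3.2-.5+155)
for a,z in [((575,330),.09),((684,345),.09),((650,240),.064),((725,240),.064)]: print(ray('top',*g(*a),z))
h=lambda cx,cy:((cx+.5)/7-.5+400,(cy+.5)/7-.5+215)
a=ray('top',*h(88,243),.009);b=ray('top',*h(640,195),.009);print(a,b,(a+b)/2,np.linalg.norm(a-b),np.degrees(np.arctan2(*(b-a)[1::-1])))
go(.44,-.04,.30,21.2)
for i in(-.062,0,.062): print(i,rk(i,.031),rk(i,-.031))
E
```

```text
[0.41584173 0.01465713 0.09      ]
[ 0.40279286 -0.07699011  0.09      ]
[ 0.49800523 -0.05034893  0.064     ]
[ 0.49771752 -0.11506175  0.064     ]
[ 0.45123612 -0.23395958  0.009     ] [ 0.47007951 -0.4571674   0.009     ] [ 0.46065782 -0.34556349  0.009     ] 0.22400179244244417 -85.17448450748128
go (0.44, -0.04, 0.3) d(mm) [ 405.3 -498.6  -90.9] roll -2.9 | now [ 0.2113 -0.6403  0.2081] yaw 18.3 tilt 0.11 t 0.1
-0.062 [0.47778556 0.21868131] [0.50020629 0.16087724]
0 [0.53558964 0.24110204] [0.55801036 0.18329796]
0.062 [0.59339371 0.26352276] [0.61581444 0.20571869]
```

>>> step_arm(commands=[{"fingers":-0.3,"dx":30,"dy":0,"dz":0,"roll":0}], squeeze=40)

```text
time: 0.22
tool_pos: [0.2678, -0.6225, 0.2084]
tcp_rot: [-3.103, -0.489, 0.003]
wrist_force: [0.9, -0.5, 1.2]
width: 0.815
grip_force: 0.0
```

That row's dx of 30 was in metres by mistake. The row limit capped it at 60 mm in free space, so no harm was done.

>>> step_arm(commands=[{"fingers":-0.3,"dx":0.06,"dy":-0.02,"dz":-0.02,"roll":0},{"fingers":-0.3,"dx":0.34,"dy":-0.5,"dz":-0.09,"roll":-3},{"fingers":-0.3,"dx":0.34,"dy":-0.5,"dz":-0.09,"roll":-3},{"fingers":-0.3,"dx":0.34,"dy":-0.5,"dz":-0.09,"roll":-3},{"fingers":-0.3,"dx":0.34,"dy":-0.5,"dz":-0.09,"roll":-3},{"fingers":-0.3,"dx":0.34,"dy":-0.5,"dz":-0.09,"roll":-3},{"fingers":-0.3,"dx":0.34,"dy":-0.5,"dz":-0.09,"roll":-3},{"fingers":-0.3,"dx":0.34,"dy":-0.5,"dz":-0.09,"roll":-3}])

```text
time: 1.23
tool_pos: [0.4105, -0.1597, 0.2834]
tcp_rot: [-3.088, -0.579, -0.0]
wrist_force: [2.0, 0.8, 0.7]
width: 0.653
grip_force: 0.0
```

>>> step_arm(commands=[{"fingers":-0.3},{"fingers":-0.3},{"fingers":-0.3}])

```text
invalid input
```

```bash
python3 - <<'E'
from h import *
go(.44,-.04,.30,21.2)
c=calibration('wrist'); im,d=read_camera('wrist'); save(im,'w1')
print(c['intrinsics'],read_state()['width'])
E
```

```text
go (0.44, -0.04, 0.3) d(mm) [  70.9 -100.8  -16.6] roll 0.0 | now [ 0.4105 -0.1597  0.2834] yaw 21.2 tilt 0.01 t 1.225
[[371.64829954   0.         317.7188683 ]
 [  0.         371.64829954 243.95548083]
 [  0.           0.           1.        ]] 0.6476588175517076
```

View pics/w1.png

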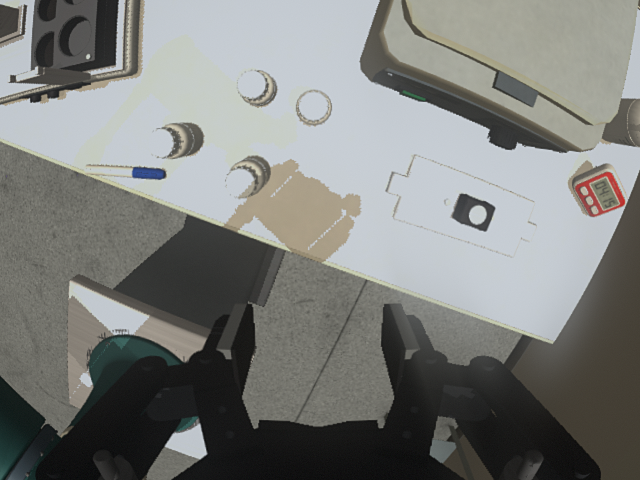

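Wrist view: short caps are near (252,83) and (314,107), and tall caps near (163,142) and (239,183). The plate's block is at (473,212).

```bash
python3 - <<'E'
from h import *
for p,z in [((252,83),.064),((314,107),.064),((163,142),.09),((239,183),.09),((473,212),.035)]: print(ray('wrist',*p,z))
go(.4155,.0145,.13,21.2)
E
```

```text
[ 0.50384459 -0.04292929  0.064     ]
[ 0.50214516 -0.11187918  0.064     ]
[0.41878388 0.02004229 0.09      ]
[ 0.40562139 -0.0701947   0.09      ]
[ 0.46547164 -0.33291863  0.035     ]
go (0.4155, 0.0145, 0.13) d(mm) [  63.7 -153.6  155.7] roll 0.3 | now [ 0.4122 -0.1527  0.2847] yaw 21.5 tilt 0.39 t 1.275
```

>>> step_arm(commands=[{"fingers":-0.3,"dx":0.0,"dy":0.0,"dz":0.0,"roll":0},{"fingers":-0.3,"dx":0.0,"dy":0.0,"dz":0.0,"roll":0}])

```text
time: 1.52
tool_pos: [0.4103, -0.1623, 0.2829]
tcp_rot: [3.088, 0.579, -0.001]
wrist_force: [-0.1, 0.6, -0.3]
width: 0.648
grip_force: 0.0
```

```bash
python3 -c "
from h import *
go(.4155,.0145,.14,21.2);go(.4155,.0145,.062,21.2)"
```

```text
go (0.4155, 0.0145, 0.14) d(mm) [  69.  -162.9  142.9] roll 0.0 | now [ 0.4103 -0.1623  0.2829] yaw 21.2 tilt 0.05 t 1.525
go (0.4155, 0.0145, 0.062) d(mm) [  69.1 -162.9  220.9] roll 0.0 | now [ 0.4103 -0.1623  0.2829] yaw 21.2 tilt 0.05 t 1.525
```

>>> step_arm(commands=[{"fingers":-0.3,"dx":0.069,"dy":-0.163,"dz":0.08,"roll":0},{"fingers":-0.3,"dx":0.069,"dy":-0.163,"dz":0.08,"roll":0},{"fingers":-0.3,"dx":0.069,"dy":-0.163,"dz":0.08,"roll":0},{"fingers":-0.3,"dx":0.069,"dy":-0.163,"dz":0.13,"roll":0},{"fingers":-0.3,"dx":0.069,"dy":-0.163,"dz":0.15,"roll":0},{"fingers":-0.3,"dx":0.069,"dy":-0.163,"dz":0.18,"roll":0},{"fingers":-0.3,"dx":0.069,"dy":-0.163,"dz":0.205,"roll":0},{"fingers":-0.3,"dx":0.069,"dy":-0.163,"dz":0.22,"roll":0}])

```text
time: 2.52
tool_pos: [0.4149, 0.0137, 0.0616]
tcp_rot: [-3.088, -0.575, 0.004]
wrist_force: [0.8, 0.2, 0.3]
width: 0.647
grip_force: 0.0
```

>>> step_arm(commands=[{"fingers":-0.3,"dx":0,"dy":0,"dz":0,"roll":0},{"fingers":1,"dx":0,"dy":0,"dz":0,"roll":0},{"fingers":1,"dx":0,"dy":0,"dz":0,"roll":0},{"fingers":1,"dx":0,"dy":0,"dz":0,"roll":0},{"fingers":1,"dx":0,"dy":0,"dz":0,"roll":0}])

```text
time: 3.15
tool_pos: [0.4173, 0.0151, 0.0648]
tcp_rot: [3.087, 0.58, 0.004]
wrist_force: [-0.6, -1.7, 6.1]
width: 0.33
grip_force: 39.7
```

```bash
python3 -c "
from h import *
go(*rk(.062,.031),.215,21.2);go(*rk(.062,.031),.11,21.2)"
```

```text
go (np.float64(0.5933937140028168), np.float64(0.2635227611827706), 0.215) d(mm) [ 254.7 -167.3 -149.8] roll 0.1 | now [0.4173 0.0151 0.0648] yaw 21.3 tilt 0.17 t 3.15
go (np.float64(0.5933937140028168), np.float64(0.2635227611827706), 0.11) d(mm) [ 254.4 -167.5  -44.8] roll 0.1 | now [0.4173 0.0151 0.0648] yaw 21.3 tilt 0.17 t 3.15
```

>>> step_arm(commands=[{"fingers":1,"dx":0,"dy":0,"dz":-0.04,"roll":0},{"fingers":1,"dx":0,"dy":0,"dz":-0.09,"roll":0},{"fingers":1,"dx":0,"dy":0,"dz":-0.15,"roll":0},{"fingers":1,"dx":0,"dy":0,"dz":-0.155,"roll":0},{"fingers":1,"dx":0,"dy":0,"dz":-0.155,"roll":0}])

```text
time: 3.78
tool_pos: [0.4157, 0.0155, 0.2184]
tcp_rot: [-3.088, -0.58, -0.001]
wrist_force: [-0.5, -0.4, -1.2]
width: 0.332
grip_force: 39.6
```

```bash
python3 -c "
from h import *
im,d=read_camera('wrist'); s,_=read_camera('side'); a=cv2.resize(s[220:400,180:420],(640,480),interpolation=cv2.INTER_CUBIC)
save(cv2.resize(np.hstack([im[200:480,150:500],a[:280*1,100:450]]),None,fx=1.14,fy=1.14),'w2')
go(*rk(.062,.031),.215,21.2);print(read_state()['width'],read_state()['wrist_force'])"
```

```text
go (np.float64(0.5933937140028168), np.float64(0.2635227611827706), 0.215) d(mm) [ 256.9 -166.2    0.7] roll 0.1 | now [0.4143 0.0154 0.2163] yaw 21.3 tilt 0.21 t 3.875
0.33100675571138605 [ 0.29431649  0.13106854 -1.78517821]
```

View pics/w2.png

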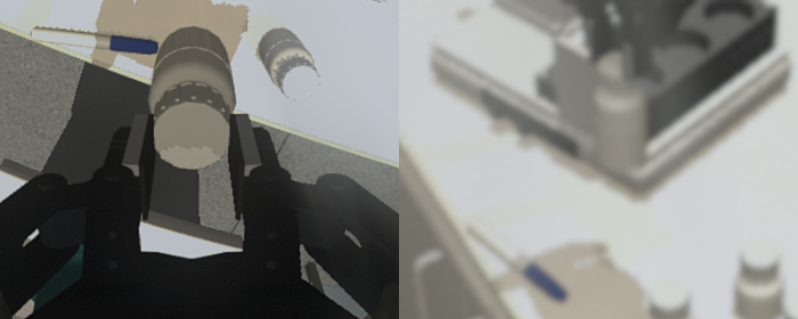

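Wrist view: the bottle hangs upright between the pads. I'll go short of the rack to refine its pose from the wrist camera.

```bash
python3 -c "
from h import *
go(*rk(-.13,0),.25,21.2)"
```

```text
go (np.float64(0.42559790584198337), np.float64(0.165188805889328), 0.25) d(mm) [  64.7 -135.5  -33.7] roll 0.1 | now [0.4143 0.0154 0.2163] yaw 21.3 tilt 0.21 t 3.875
```

>>> step_arm(commands=[{"fingers":1,"dx":0.03,"dy":-0.045,"dz":-0.015,"roll":0},{"fingers":1,"dx":0.065,"dy":-0.09,"dz":-0.035,"roll":0},{"fingers":1,"dx":0.065,"dy":-0.12,"dz":-0.035,"roll":0},{"fingers":1,"dx":0.065,"dy":-0.135,"dz":-0.035,"roll":0},{"fingers":1,"dx":0.065,"dy":-0.135,"dz":-0.035,"roll":0},{"fingers":1,"dx":0.065,"dy":-0.135,"dz":-0.035,"roll":0}])

```text
time: 4.62
tool_pos: [0.4271, 0.1636, 0.2525]
tcp_rot: [3.087, 0.579, -0.002]
wrist_force: [-0.0, -0.5, -0.3]
width: 0.334
grip_force: 39.8
```

```bash
python3 - <<'E'
from h import *
go(*rk(.062,.031),.25,21.2)
c=calibration('wrist'); im,d=read_camera('wrist'); go(*rk(.062,.031),.25,21.2)
import pickle; pickle.dump((im,d,c),open('w3.pkl','wb')); save(im,'w3')
E
```

```text
go (np.float64(0.5933937140028168), np.float64(0.2635227611827706), 0.25) d(mm) [191.2 -32.9   2.2] roll 0.0 | now [0.4271 0.1636 0.2525] yaw 21.2 tilt 0.1 t 4.625
go (np.float64(0.5933937140028168), np.float64(0.2635227611827706), 0.25) d(mm) [190.9 -33.1   2.6] roll 0.0 | now [0.4274 0.1636 0.2528] yaw 21.2 tilt 0.06 t 4.675
```

View pics/w3.png

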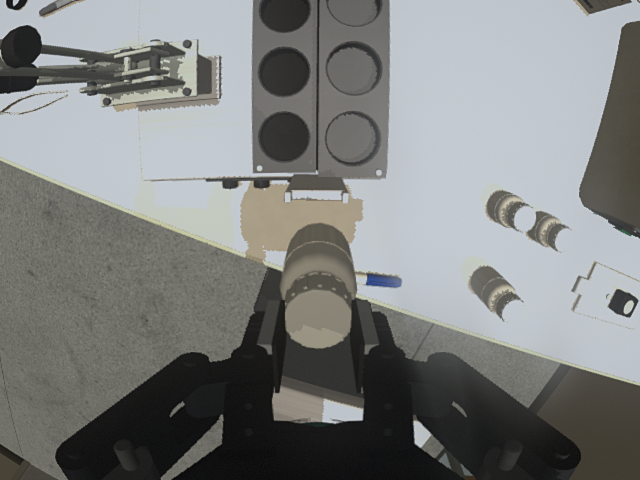

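Rack wells: tall row at (284,136) and (285,71), short row at (353,136) and (354,68).

```bash
python3 - <<'E'
from h import *
import pickle; im,d,c=pickle.load(open('w3.pkl','rb'))
gr=cv2.cvtColor(im,6)
# rim ellipse fit by edge between rim plate (brighter) and well
m=(gr<40).astype(np.uint8); m[:,:255]=0;m[:,316:]=0;m[168:]=0
n,l,st,ce=cv2.connectedComponentsWithStats(m)
for i in range(1,n):
    if st[i,4]>300:
        x,y,w,h=st[i,:4]; q=(x+(w-1)/2,y+(h-1)/2); print(st[i],q,ray('wrist',*q,.068,c))
for q,z in [((284,136),.068),((285,71.5),.068),((353,136),.094),((354,68),.094)]: print(q,ray('wrist',*q,z,c))
print(rk(-.062,.031),rk(0,.031),rk(-.062,-.031),rk(0,-.031))
P0=(316,302); print('cap top depth',np.median(d[308:330,305:330]), np.array(c['world_to_cam'])[:3])
E
```

```text
(284, 136) [0.47978813 0.21776454 0.068     ]
(285, 71.5) [0.53722136 0.2386224  0.068     ]
(353, 136) [0.50298885 0.16056214 0.094     ]
(354, 68) [0.55884107 0.18174976 0.094     ]
[0.47778556 0.21868131] [0.53558964 0.24110204] [0.50020629 0.16087724] [0.55801036 0.18329796]
cap top depth 0.15794149 [[ 3.61771542e-01 -9.32266413e-01  8.28429077e-04 -1.97499822e-03]
 [ 8.83156546e-01  3.42429285e-01 -3.20588053e-01 -3.76095219e-01]
 [ 2.98589796e-01  1.16711267e-01  9.47218356e-01 -5.67993785e-01]]
```

```bash
sed -i 's/^C=.*;/C=np.array([.5477,.2115]);/' h.py; python3 - <<'E'
from h import *
import pickle; im,d,c=pickle.load(open('w3.pkl','rb'))
for q in [(319,318),(319,300),(319,335)]:
  print([np.round(ray('wrist',*q,z,c),4) for z in (.272,.278,.284)])
T=np.linalg.inv(np.array(c['world_to_cam'])); dd=np.median(d[300:335,305:332])
K=c['intrinsics']; a=np.array([(319-K[0,2])/K[0,0],(318-K[1,2])/K[1,1]]); r=np.hypot(*a); s=np.tan(r)/r
print(dd,T[:3,:3]@np.array([a[0]*s*dd,-a[1]*s*dd,-dd])+T[:3,3])
go(*rk(.062,.031),.22,21.2)
E
```

```text
[array([0.4241, 0.1621, 0.272 ]), array([0.4273, 0.1634, 0.278 ]), array([0.4305, 0.1646, 0.284 ])]
[array([0.4326, 0.1654, 0.272 ]), array([0.4355, 0.1665, 0.278 ]), array([0.4384, 0.1677, 0.284 ])]
[array([0.4156, 0.1587, 0.272 ]), array([0.4191, 0.1602, 0.278 ]), array([0.4227, 0.1616, 0.284 ])]
0.15763192 [0.4274856  0.16342648 0.27833637]
go (np.float64(0.5942937140028168), np.float64(0.2628227611827706), 0.22) d(mm) [191.6 -32.2  32.6] roll 0.0 | now [0.4274 0.1636 0.2528] yaw 21.2 tilt 0.06 t 4.675
```

>>> step_arm(commands=[{"fingers":1,"dx":0.05,"dy":-0.015,"dz":0.01,"roll":0},{"fingers":1,"dx":0.1,"dy":-0.032,"dz":0.02,"roll":0},{"fingers":1,"dx":0.15,"dy":-0.032,"dz":0.03,"roll":0},{"fingers":1,"dx":0.18,"dy":-0.032,"dz":0.033,"roll":0},{"fingers":1,"dx":0.192,"dy":-0.032,"dz":0.033,"roll":0},{"fingers":1,"dx":0.192,"dy":-0.032,"dz":0.05,"roll":0},{"fingers":1,"dx":0.192,"dy":-0.032,"dz":0.08,"roll":0},{"fingers":1,"dx":0.192,"dy":-0.032,"dz":0.1,"roll":0}])

```text
time: 5.68
tool_pos: [0.5927, 0.2629, 0.1512]
tcp_rot: [3.087, 0.579, -0.005]
wrist_force: [-0.4, 0.5, -0.8]
width: 0.334
grip_force: 39.8
```

>>> step_arm(commands=[{"fingers":1,"dx":0,"dy":0,"dz":0.0,"roll":0},{"fingers":1,"dx":0,"dy":0,"dz":0.0,"roll":0}])

```text
time: 5.92
tool_pos: [0.595, 0.2642, 0.1543]
tcp_rot: [-3.087, -0.579, -0.002]
wrist_force: [-0.8, -0.1, -0.7]
width: 0.341
grip_force: 39.8
```

```bash
python3 -c "
from h import *
go(*rk(.062,.031),.112,21.2)"
```

```text
go (np.float64(0.5942937140028168), np.float64(0.2628227611827706), 0.112) d(mm) [-1.2  1.  42.3] roll 0.1 | now [0.595  0.2642 0.1543] yaw 21.3 tilt 0.06 t 5.925
```

>>> step_arm(commands=[{"fingers":1,"dx":0,"dy":0.001,"dz":0.015,"roll":0},{"fingers":1,"dx":0,"dy":0.001,"dz":0.025,"roll":0},{"fingers":1,"dx":0,"dy":0.001,"dz":0.033,"roll":0},{"fingers":1,"dx":0,"dy":0.001,"dz":0.039,"roll":0},{"fingers":1,"dx":0,"dy":0.001,"dz":0.042,"roll":0},{"fingers":1,"dx":0,"dy":0.001,"dz":0.042,"roll":0}])

```text
time: 6.68
tool_pos: [0.5962, 0.2635, 0.1131]
tcp_rot: [-3.087, -0.58, -0.004]
wrist_force: [-1.6, -0.4, 4.8]
width: 0.337
grip_force: 40.6
```

>>> step_arm(commands=[{"fingers":-0.04,"dx":0,"dy":0,"dz":0,"roll":0},{"fingers":-0.04,"dx":0,"dy":0,"dz":0,"roll":0},{"fingers":-0.04,"dx":0,"dy":0,"dz":0,"roll":0},{"fingers":-0.04,"dx":0,"dy":0,"dz":-0.03,"roll":0},{"fingers":-0.04,"dx":0,"dy":0,"dz":-0.08,"roll":0},{"fingers":-0.04,"dx":0,"dy":0,"dz":-0.11,"roll":0},{"fingers":-0.04,"dx":0,"dy":0,"dz":-0.11,"roll":0}])

```text
time: 7.55
tool_pos: [0.5973, 0.2641, 0.2254]
tcp_rot: [-3.086, -0.579, -0.011]
wrist_force: [0.1, 0.6, -0.3]
width: 0.521
grip_force: 0.0
```

```bash
python3 -c "
from h import *
go(.403,-.0775,.22,21.2)"
```

```text
go (0.403, -0.0775, 0.22) d(mm) [-305.   247.8    3.2] roll 0.1 | now [0.5973 0.2641 0.2254] yaw 21.3 tilt 0.4 t 7.55
```

>>> step_arm(commands=[{"fingers":-0.3,"dx":-0.15,"dy":0.12,"dz":0,"roll":0},{"fingers":-0.3,"dx":-0.305,"dy":0.248,"dz":0.003,"roll":0},{"fingers":-0.3,"dx":-0.305,"dy":0.248,"dz":0.003,"roll":0},{"fingers":-0.3,"dx":-0.305,"dy":0.248,"dz":0.003,"roll":0},{"fingers":-0.3,"dx":-0.305,"dy":0.248,"dz":0.003,"roll":0},{"fingers":-0.3,"dx":-0.305,"dy":0.248,"dz":0.003,"roll":0},{"fingers":-0.3,"dx":-0.305,"dy":0.248,"dz":0.05,"roll":0},{"fingers":-0.3,"dx":-0.305,"dy":0.248,"dz":0.09,"roll":0}])

```text
time: 8.55
tool_pos: [0.3989, -0.0797, 0.129]
tcp_rot: [-3.088, -0.575, 0.002]
wrist_force: [0.8, -0.1, -0.1]
width: 0.651
grip_force: 0.0
```

>>> step_arm(commands=[{"fingers":-0.3,"dx":0,"dy":0,"dz":0.0,"roll":0},{"fingers":-0.3,"dx":0,"dy":0,"dz":0.0,"roll":0}])

```text
time: 8.8
tool_pos: [0.4012, -0.0784, 0.1318]
tcp_rot: [-3.087, -0.58, 0.0]
wrist_force: [0.8, 1.2, 0.1]
width: 0.649
grip_force: 0.0
```

```bash
python3 -c "
from h import *
go(.403,-.0775,.062,21.2)"
```

```text
go (0.403, -0.0775, 0.062) d(mm) [ 2.  -0.2 69.8] roll 0.1 | now [ 0.4012 -0.0784  0.1318] yaw 21.3 tilt 0.01 t 8.8
```

>>> step_arm(commands=[{"fingers":-0.3,"dx":0.002,"dy":0,"dz":0.04,"roll":0},{"fingers":-0.3,"dx":0.002,"dy":0,"dz":0.07,"roll":0},{"fingers":-0.3,"dx":0.002,"dy":0,"dz":0.07,"roll":0},{"fingers":-0.3,"dx":0.002,"dy":0,"dz":0.07,"roll":0},{"fingers":1,"dx":0.002,"dy":0,"dz":0.07,"roll":0},{"fingers":1,"dx":0.002,"dy":0,"dz":0.07,"roll":0},{"fingers":1,"dx":0.002,"dy":0,"dz":0.07,"roll":0},{"fingers":1,"dx":0.002,"dy":0,"dz":0.07,"roll":0}])

```text
time: 9.8
tool_pos: [0.4047, -0.0784, 0.0635]
tcp_rot: [3.086, 0.579, 0.006]
wrist_force: [0.3, -0.3, 7.2]
width: 0.348
grip_force: 39.0
```

>>> step_arm(commands=[{"fingers":1,"dx":0,"dy":0,"dz":0,"roll":0},{"fingers":1,"dx":0,"dy":0,"dz":-0.05,"roll":0},{"fingers":1,"dx":0,"dy":0,"dz":-0.11,"roll":0},{"fingers":1,"dx":0,"dy":0,"dz":-0.16,"roll":0},{"fingers":1,"dx":0,"dy":0,"dz":-0.165,"roll":0},{"fingers":1,"dx":0,"dy":0,"dz":-0.165,"roll":0}])

```text
time: 10.55
tool_pos: [0.4026, -0.0778, 0.2263]
tcp_rot: [3.088, 0.58, 0.001]
wrist_force: [-0.6, -0.5, -2.2]
width: 0.337
grip_force: 39.8
```

```bash
python3 -c "
from h import *
go(*rk(-.062,.031),.225,21.2)"
```

```text
go (np.float64(0.47868556265209333), np.float64(0.21798131449259114), 0.225) d(mm) [ 178.2 -248.     1.3] roll 0.1 | now [ 0.4026 -0.0778  0.2263] yaw 21.3 tilt 0.02 t 10.55
```

>>> step_arm(commands=[{"fingers":1,"dx":0.03,"dy":-0.04,"dz":0,"roll":0},{"fingers":1,"dx":0.06,"dy":-0.09,"dz":0,"roll":0},{"fingers":1,"dx":0.1,"dy":-0.14,"dz":0,"roll":0},{"fingers":1,"dx":0.14,"dy":-0.19,"dz":0,"roll":0},{"fingers":1,"dx":0.17,"dy":-0.235,"dz":0,"roll":0},{"fingers":1,"dx":0.178,"dy":-0.248,"dz":0,"roll":0},{"fingers":1,"dx":0.178,"dy":-0.248,"dz":0.03,"roll":0},{"fingers":1,"dx":0.178,"dy":-0.248,"dz":0.07,"roll":0}])

```text
time: 11.55
tool_pos: [0.4782, 0.2174, 0.1547]
tcp_rot: [3.087, 0.58, -0.001]
wrist_force: [-0.3, -1.0, -0.9]
width: 0.339
grip_force: 40.0
```

>>> step_arm(commands=[{"fingers":1,"dx":0,"dy":0,"dz":0.0,"roll":0},{"fingers":1,"dx":0,"dy":0,"dz":0.0,"roll":0}])

```text
time: 11.8
tool_pos: [0.4785, 0.2172, 0.1565]
tcp_rot: [3.087, 0.579, -0.001]
wrist_force: [0.7, 0.4, -0.9]
width: 0.336
grip_force: 40.0
```

```bash
python3 -c "
from h import *
go(*rk(-.062,.031),.1115,21.2)"
```

```text
go (np.float64(0.47868556265209333), np.float64(0.21798131449259114), 0.1115) d(mm) [ 0.5 -0.7 45. ] roll 0.0 | now [0.4785 0.2172 0.1565] yaw 21.2 tilt 0.05 t 11.8
```

>>> step_arm(commands=[{"fingers":1,"dx":0,"dy":0,"dz":0.015,"roll":0},{"fingers":1,"dx":0,"dy":0,"dz":0.027,"roll":0},{"fingers":1,"dx":0,"dy":0,"dz":0.036,"roll":0},{"fingers":1,"dx":0,"dy":0,"dz":0.042,"roll":0},{"fingers":1,"dx":0,"dy":0,"dz":0.045,"roll":0},{"fingers":1,"dx":0,"dy":0,"dz":0.045,"roll":0}])

```text
time: 12.55
tool_pos: [0.4791, 0.2181, 0.1118]
tcp_rot: [-3.087, -0.58, -0.001]
wrist_force: [0.7, 0.7, -0.5]
width: 0.338
grip_force: 40.0
```

>>> step_arm(commands=[{"fingers":-0.04,"dx":0,"dy":0,"dz":0,"roll":0},{"fingers":-0.04,"dx":0,"dy":0,"dz":0,"roll":0},{"fingers":-0.04,"dx":0,"dy":0,"dz":0,"roll":0},{"fingers":-0.04,"dx":0,"dy":0,"dz":-0.03,"roll":0},{"fingers":-0.04,"dx":0,"dy":0,"dz":-0.08,"roll":0},{"fingers":-0.04,"dx":0,"dy":0,"dz":-0.09,"roll":0},{"fingers":-0.04,"dx":0,"dy":0,"dz":-0.09,"roll":0}])

```text
time: 13.42
tool_pos: [0.4793, 0.2181, 0.2024]
tcp_rot: [-3.087, -0.58, -0.003]
wrist_force: [0.9, 0.2, -0.2]
width: 0.518
grip_force: 0.0
```

```bash
python3 -c "
from h import *
go(.4985,-.051,.2,21.2)"
```

```text
go (0.4985, -0.051, 0.2) d(mm) [-79.7 257.7   2.2] roll 0.1 | now [0.4793 0.2181 0.2024] yaw 21.3 tilt 0.13 t 13.425
```

>>> step_arm(commands=[{"fingers":-0.3,"dx":-0.08,"dy":0.258,"dz":0,"roll":0},{"fingers":-0.3,"dx":-0.08,"dy":0.258,"dz":0,"roll":0},{"fingers":-0.3,"dx":-0.08,"dy":0.258,"dz":0,"roll":0},{"fingers":-0.3,"dx":-0.08,"dy":0.258,"dz":0.01,"roll":0},{"fingers":-0.3,"dx":-0.08,"dy":0.258,"dz":0.03,"roll":0},{"fingers":-0.3,"dx":-0.08,"dy":0.258,"dz":0.06,"roll":0},{"fingers":-0.3,"dx":-0.08,"dy":0.258,"dz":0.08,"roll":0},{"fingers":-0.3,"dx":-0.08,"dy":0.258,"dz":0.1,"roll":0}])

```text
time: 14.42
tool_pos: [0.4955, -0.0515, 0.0983]
tcp_rot: [-3.086, -0.578, 0.006]
wrist_force: [0.0, 0.4, 0.1]
width: 0.648
grip_force: 0.0
```

>>> step_arm(commands=[{"fingers":-0.3,"dx":0,"dy":0,"dz":0.0,"roll":0},{"fingers":-0.3,"dx":0,"dy":0,"dz":0.0,"roll":0}])

```text
time: 14.68
tool_pos: [0.4972, -0.0515, 0.101]
tcp_rot: [-3.087, -0.58, 0.002]
wrist_force: [0.7, -0.1, 0.4]
width: 0.652
grip_force: 0.0
```

```bash
python3 -c "
from h import *
go(.4985,-.051,.036,21.2)"
```

```text
go (0.4985, -0.051, 0.036) d(mm) [ 1.4  0.  65. ] roll 0.1 | now [ 0.4972 -0.0515  0.101 ] yaw 21.3 tilt 0.07 t 14.675
```

>>> step_arm(commands=[{"fingers":-0.3,"dx":0.001,"dy":0,"dz":0.04,"roll":0},{"fingers":-0.3,"dx":0.001,"dy":0,"dz":0.065,"roll":0},{"fingers":-0.3,"dx":0.001,"dy":0,"dz":0.065,"roll":0},{"fingers":-0.3,"dx":0.001,"dy":0,"dz":0.065,"roll":0},{"fingers":1,"dx":0.001,"dy":0,"dz":0.065,"roll":0},{"fingers":1,"dx":0.001,"dy":0,"dz":0.065,"roll":0},{"fingers":1,"dx":0.001,"dy":0,"dz":0.065,"roll":0},{"fingers":1,"dx":0.001,"dy":0,"dz":0.065,"roll":0}])

```text
time: 15.68
tool_pos: [0.5003, -0.0515, 0.0383]
tcp_rot: [3.087, 0.579, 0.005]
wrist_force: [-1.0, -0.8, 6.1]
width: 0.339
grip_force: 39.0
```

>>> step_arm(commands=[{"fingers":1,"dx":0,"dy":0,"dz":0,"roll":0},{"fingers":1,"dx":0,"dy":0,"dz":-0.05,"roll":0},{"fingers":1,"dx":0,"dy":0,"dz":-0.11,"roll":0},{"fingers":1,"dx":0,"dy":0,"dz":-0.16,"roll":0},{"fingers":1,"dx":0,"dy":0,"dz":-0.18,"roll":0},{"fingers":1,"dx":0,"dy":0,"dz":-0.18,"roll":0}])

```text
time: 16.42
tool_pos: [0.5002, -0.0514, 0.219]
tcp_rot: [3.086, 0.579, 0.008]
wrist_force: [-0.5, 0.2, -1.5]
width: 0.341
grip_force: 39.5
```

```bash
python3 -c "
from h import *
go(*rk(.062,-.031),.215,21.2)"
```

```text
go (np.float64(0.6167144373479065), np.float64(0.20501868550740884), 0.215) d(mm) [ 201.6 -196.7    4.4] roll 0.1 | now [ 0.5002 -0.0514  0.219 ] yaw 21.3 tilt 0.3 t 16.425
```

>>> step_arm(commands=[{"fingers":1,"dx":0.04,"dy":-0.04,"dz":0,"roll":0},{"fingers":1,"dx":0.08,"dy":-0.08,"dz":0,"roll":0},{"fingers":1,"dx":0.12,"dy":-0.12,"dz":0,"roll":0},{"fingers":1,"dx":0.16,"dy":-0.155,"dz":0,"roll":0},{"fingers":1,"dx":0.19,"dy":-0.185,"dz":0,"roll":0},{"fingers":1,"dx":0.202,"dy":-0.197,"dz":0.02,"roll":0},{"fingers":1,"dx":0.202,"dy":-0.197,"dz":0.04,"roll":0},{"fingers":1,"dx":0.202,"dy":-0.197,"dz":0.065,"roll":0}])

```text
time: 17.42
tool_pos: [0.6138, 0.2039, 0.1483]
tcp_rot: [3.087, 0.579, -0.005]
wrist_force: [-0.9, -0.6, -0.4]
width: 0.335
grip_force: 39.6
```

>>> step_arm(commands=[{"fingers":1,"dx":0,"dy":0,"dz":0.0,"roll":0},{"fingers":1,"dx":0,"dy":0,"dz":0.0,"roll":0}])

```text
time: 17.68
tool_pos: [0.6149, 0.2043, 0.1511]
tcp_rot: [3.088, 0.578, -0.002]
wrist_force: [-0.2, -0.4, -0.5]
width: 0.336
grip_force: 39.6
```

```bash
python3 -c "
from h import *
go(*rk(.062,-.031),.111,21.2)"
```

```text
go (np.float64(0.6167144373479065), np.float64(0.20501868550740884), 0.111) d(mm) [ 2. -0. 40.] roll -0.0 | now [0.6149 0.2043 0.1511] yaw 21.2 tilt 0.07 t 17.675
```

>>> step_arm(commands=[{"fingers":1,"dx":0.001,"dy":0,"dz":0.012,"roll":0},{"fingers":1,"dx":0.001,"dy":0,"dz":0.023,"roll":0},{"fingers":1,"dx":0.001,"dy":0,"dz":0.032,"roll":0},{"fingers":1,"dx":0.001,"dy":0,"dz":0.037,"roll":0},{"fingers":1,"dx":0.001,"dy":0,"dz":0.04,"roll":0},{"fingers":1,"dx":0.001,"dy":0,"dz":0.04,"roll":0}])

```text
time: 18.42
tool_pos: [0.617, 0.2062, 0.1127]
tcp_rot: [-3.087, -0.58, -0.002]
wrist_force: [-1.8, -0.0, 4.4]
width: 0.343
grip_force: 40.2
```

>>> step_arm(commands=[{"fingers":-0.04,"dx":0,"dy":0,"dz":0,"roll":0},{"fingers":-0.04,"dx":0,"dy":0,"dz":0,"roll":0},{"fingers":-0.04,"dx":0,"dy":0,"dz":0,"roll":0},{"fingers":-0.04,"dx":0,"dy":0,"dz":-0.03,"roll":0},{"fingers":-0.04,"dx":0,"dy":0,"dz":-0.08,"roll":0},{"fingers":-0.04,"dx":0,"dy":0,"dz":-0.1,"roll":0},{"fingers":-0.04,"dx":0,"dy":0,"dz":-0.1,"roll":0}])

```text
time: 19.3
tool_pos: [0.6176, 0.2064, 0.2135]
tcp_rot: [-3.087, -0.58, -0.006]
wrist_force: [-0.5, 0.5, 0.2]
width: 0.523
grip_force: 0.0
```

```bash
python3 -c "
from h import *
go(.4985,-.1165,.2,21.2)"
```

```text
go (0.4985, -0.1165, 0.2) d(mm) [-228.2  257.7   12.7] roll 0.1 | now [0.6176 0.2064 0.2135] yaw 21.3 tilt 0.24 t 19.3
```

The centrifuge corner is close to the last short bottle. I'll turn the tool to yaw 65° for clearance.

>>> step_arm(commands=[{"fingers":-0.3,"dx":-0.228,"dy":0.258,"dz":0.013,"roll":-44},{"fingers":-0.3,"dx":-0.228,"dy":0.258,"dz":0.013,"roll":-44},{"fingers":-0.3,"dx":-0.228,"dy":0.258,"dz":0.013,"roll":-44},{"fingers":-0.3,"dx":-0.228,"dy":0.258,"dz":0.013,"roll":-44},{"fingers":-0.3,"dx":-0.228,"dy":0.258,"dz":0.013,"roll":-44},{"fingers":-0.3,"dx":-0.228,"dy":0.258,"dz":0.013,"roll":-44},{"fingers":-0.3,"dx":-0.228,"dy":0.258,"dz":0.013,"roll":-44},{"fingers":-0.3,"dx":-0.228,"dy":0.258,"dz":0.013,"roll":-44}])

```text
time: 20.3
tool_pos: [0.4966, -0.1166, 0.1967]
tcp_rot: [-2.644, -1.692, 0.002]
wrist_force: [-0.4, 0.2, -0.2]
width: 0.648
grip_force: 0.0
```

>>> step_arm(commands=[{"fingers":-0.3,"dx":0,"dy":0,"dz":0.03,"roll":0},{"fingers":-0.3,"dx":0,"dy":0,"dz":0.08,"roll":0},{"fingers":-0.3,"dx":0,"dy":0,"dz":0.1,"roll":0},{"fingers":-0.3,"dx":0,"dy":0,"dz":0.1,"roll":0},{"fingers":-0.3,"dx":0,"dy":0,"dz":0.1,"roll":0}])

```text
time: 20.92
tool_pos: [0.4985, -0.1165, 0.0992]
tcp_rot: [2.644, 1.696, 0.001]
wrist_force: [-0.1, -0.1, -1.4]
width: 0.647
grip_force: 0.0
```

```bash
python3 -c "
from h import *
P=np.load('top0.npy'); q=P[80:230,360:490].reshape(-1,3); q=q[(q[:,2]>.1)&(q[:,2]<.19)]; print('centrifuge',np.percentile(q,[1,5],0),np.percentile(q,99,0))
go(.4985,-.1165,.036,65)"
```

```text
centrifuge [[ 0.55586852 -0.37628251  0.10728432]
 [ 0.56420031 -0.36241078  0.12943511]] [ 0.79999079 -0.13533396  0.17987447]
go (0.4985, -0.1165, 0.036) d(mm) [-0.  -0.  63.2] roll 0.3 | now [ 0.4985 -0.1165  0.0992] yaw 65.3 tilt 0.06 t 20.925
```

>>> step_arm(commands=[{"fingers":-0.3,"dx":0,"dy":0,"dz":0.03,"roll":0},{"fingers":-0.3,"dx":0,"dy":0,"dz":0.055,"roll":0},{"fingers":-0.3,"dx":0,"dy":0,"dz":0.063,"roll":0},{"fingers":-0.3,"dx":0,"dy":0,"dz":0.063,"roll":0},{"fingers":1,"dx":0,"dy":0,"dz":0.063,"roll":0},{"fingers":1,"dx":0,"dy":0,"dz":0.063,"roll":0},{"fingers":1,"dx":0,"dy":0,"dz":0.063,"roll":0},{"fingers":1,"dx":0,"dy":0,"dz":0.063,"roll":0}])

```text
time: 21.92
tool_pos: [0.4991, -0.1177, 0.0371]
tcp_rot: [2.644, 1.693, 0.003]
wrist_force: [-0.3, -0.3, 7.1]
width: 0.342
grip_force: 39.3
```

>>> step_arm(commands=[{"fingers":1,"dx":0,"dy":0,"dz":0,"roll":0},{"fingers":1,"dx":0,"dy":0,"dz":-0.05,"roll":0},{"fingers":1,"dx":0,"dy":0,"dz":-0.11,"roll":0},{"fingers":1,"dx":0,"dy":0,"dz":-0.16,"roll":0},{"fingers":1,"dx":0,"dy":0,"dz":-0.175,"roll":0},{"fingers":1,"dx":0,"dy":0,"dz":-0.175,"roll":0}])

```text
time: 22.68
tool_pos: [0.4978, -0.1172, 0.211]
tcp_rot: [2.645, 1.693, 0.002]
wrist_force: [-0.4, -0.0, -0.7]
width: 0.343
grip_force: 39.8
```

```bash
python3 -c "
from h import *
go(*rk(-.062,-.031),.21,65)"
```

```text
go (np.float64(0.5011062859971831), np.float64(0.1601772388172294), 0.21) d(mm) [ 253.3 -113.1    0.9] roll 0.3 | now [ 0.4978 -0.1172  0.211 ] yaw 65.3 tilt 0.1 t 22.675
```

>>> step_arm(commands=[{"fingers":1,"dx":0.05,"dy":-0.022,"dz":0,"roll":0},{"fingers":1,"dx":0.1,"dy":-0.045,"dz":0,"roll":0},{"fingers":1,"dx":0.15,"dy":-0.067,"dz":0,"roll":0},{"fingers":1,"dx":0.2,"dy":-0.09,"dz":0,"roll":0},{"fingers":1,"dx":0.24,"dy":-0.107,"dz":0,"roll":0},{"fingers":1,"dx":0.254,"dy":-0.113,"dz":0.02,"roll":0},{"fingers":1,"dx":0.254,"dy":-0.113,"dz":0.04,"roll":0},{"fingers":1,"dx":0.254,"dy":-0.113,"dz":0.06,"roll":0}])

```text
time: 23.68
tool_pos: [0.4985, 0.1607, 0.1462]
tcp_rot: [-2.643, -1.695, 0.009]
wrist_force: [0.5, -0.1, -0.9]
width: 0.341
grip_force: 39.8
```

>>> step_arm(commands=[{"fingers":1,"dx":0,"dy":0,"dz":0.0,"roll":0},{"fingers":1,"dx":0,"dy":0,"dz":0.0,"roll":0}])

```text
time: 23.92
tool_pos: [0.5004, 0.1606, 0.1493]
tcp_rot: [-2.645, -1.694, 0.003]
wrist_force: [0.7, -0.8, -0.3]
width: 0.344
grip_force: 39.8
```

```bash
python3 -c "
from h import *
go(*rk(-.062,-.031),.1105,65)"
```

```text
go (np.float64(0.5011062859971831), np.float64(0.1601772388172294), 0.1105) d(mm) [ 0.   0.9 38.8] roll 0.3 | now [0.5004 0.1606 0.1493] yaw 65.3 tilt 0.13 t 23.925
```

>>> step_arm(commands=[{"fingers":1,"dx":0,"dy":0.001,"dz":0.012,"roll":0},{"fingers":1,"dx":0,"dy":0.001,"dz":0.023,"roll":0},{"fingers":1,"dx":0,"dy":0.001,"dz":0.031,"roll":0},{"fingers":1,"dx":0,"dy":0.001,"dz":0.036,"roll":0},{"fingers":1,"dx":0,"dy":0.001,"dz":0.038,"roll":0},{"fingers":1,"dx":0,"dy":0.001,"dz":0.038,"roll":0}])

```text
time: 24.68
tool_pos: [0.502, 0.1604, 0.1124]
tcp_rot: [-2.646, -1.694, 0.0]
wrist_force: [0.1, 0.6, -0.3]
width: 0.343
grip_force: 40.1
```

>>> step_arm(commands=[{"fingers":-0.04,"dx":0,"dy":0,"dz":0,"roll":0},{"fingers":-0.04,"dx":0,"dy":0,"dz":0,"roll":0},{"fingers":-0.04,"dx":0,"dy":0,"dz":0,"roll":0},{"fingers":-0.04,"dx":0,"dy":0,"dz":-0.03,"roll":0},{"fingers":-0.04,"dx":0,"dy":0,"dz":-0.08,"roll":0},{"fingers":-0.04,"dx":0,"dy":0,"dz":-0.13,"roll":0},{"fingers":-0.04,"dx":0,"dy":0,"dz":-0.13,"roll":0}])

```text
time: 25.55
tool_pos: [0.5054, 0.1613, 0.2484]
tcp_rot: [2.643, 1.692, 0.016]
wrist_force: [0.7, 0.3, 0.6]
width: 0.522
grip_force: 0.0
```

```bash
python3 -c "
from h import *
go(.47,-.2,.26,95)"
```

```text
go (0.47, -0.2, 0.26) d(mm) [-342.9  119.1  -13. ] roll -29.7 | now [0.5054 0.1613 0.2484] yaw 65.3 tilt 0.61 t 25.55
```

```bash
python3 -c "
from h import *
go(.45,-.44,.27,95)"
```

```text
go (0.45, -0.44, 0.27) d(mm) [-569.2  201.4  -23.8] roll -29.7 | now [0.5054 0.1613 0.2484] yaw 65.3 tilt 0.61 t 25.55
```

>>> step_arm(commands=[{"fingers":-0.9,"dx":-0.569,"dy":0.201,"dz":-0.024,"roll":-30},{"fingers":-0.9,"dx":-0.569,"dy":0.201,"dz":-0.024,"roll":-30},{"fingers":-0.9,"dx":-0.569,"dy":0.201,"dz":-0.024,"roll":-30},{"fingers":-0.9,"dx":-0.569,"dy":0.201,"dz":-0.024,"roll":-30},{"fingers":-0.9,"dx":-0.569,"dy":0.201,"dz":-0.024,"roll":-30},{"fingers":-0.9,"dx":-0.569,"dy":0.201,"dz":-0.024,"roll":-30},{"fingers":-0.9,"dx":-0.569,"dy":0.201,"dz":-0.024,"roll":-30},{"fingers":-0.9,"dx":-0.569,"dy":0.201,"dz":-0.024,"roll":-30}])

```text
time: 26.55
tool_pos: [0.4573, -0.3183, 0.2604]
tcp_rot: [-2.117, -2.32, -0.0]
wrist_force: [1.3, 0.4, 0.4]
width: 0.951
grip_force: 0.0
```

```bash
python3 -c "
from h import *
go(.45,-.44,.27,95)"
```

```text
go (0.45, -0.44, 0.27) d(mm) [-120.6  -18.4   -9.7] roll 0.2 | now [ 0.4573 -0.3183  0.2604] yaw 95.2 tilt 0.07 t 26.55
```

>>> step_arm(commands=[{"fingers":-0.6,"dx":-0.055,"dy":0,"dz":-0.01,"roll":0},{"fingers":-0.6,"dx":-0.11,"dy":0,"dz":-0.01,"roll":0},{"fingers":-0.6,"dx":-0.11,"dy":0,"dz":-0.01,"roll":0},{"fingers":-0.6,"dx":-0.11,"dy":0,"dz":-0.01,"roll":0},{"fingers":-0.6,"dx":-0.11,"dy":0,"dz":-0.01,"roll":0}])

```text
time: 27.18
tool_pos: [0.4683, -0.4246, 0.2711]
tcp_rot: [-2.115, -2.322, -0.001]
wrist_force: [0.7, -0.0, 0.2]
width: 0.798
grip_force: 0.0
```

```bash
python3 - <<'E'
from h import *
go(.45,-.44,.27,95)
c=calibration('wrist'); im,d=read_camera('wrist'); t,_=read_camera('top')
import pickle; pickle.dump((im,d,c),open('w4.pkl','wb')); save(im,'w4'); save(np.vstack([im,np.zeros((4,640,3),np.uint8)])[:480],'w4'); cv2.imwrite('pics/t4.png',cv2.resize(t[155:285,145:390],None,fx=3.2,fy=3.2,interpolation=2))
E
```

```text
go (0.45, -0.44, 0.27) d(mm) [-13.6 -19.6   1.1] roll 0.3 | now [ 0.4683 -0.4246  0.2711] yaw 95.3 tilt 0.06 t 27.175
```

View pics/w4.png

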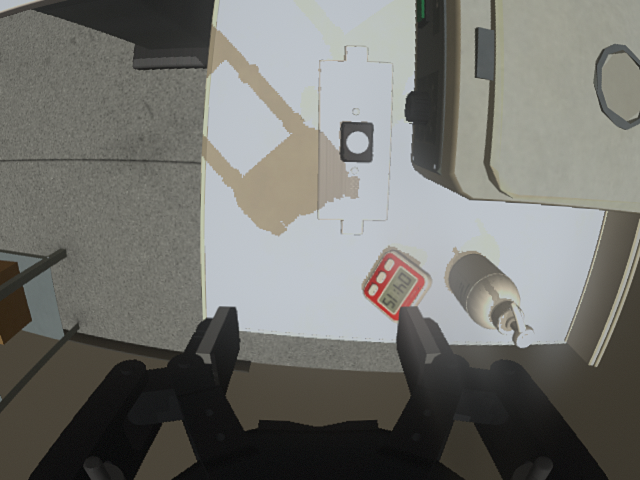

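View pics/t4.png

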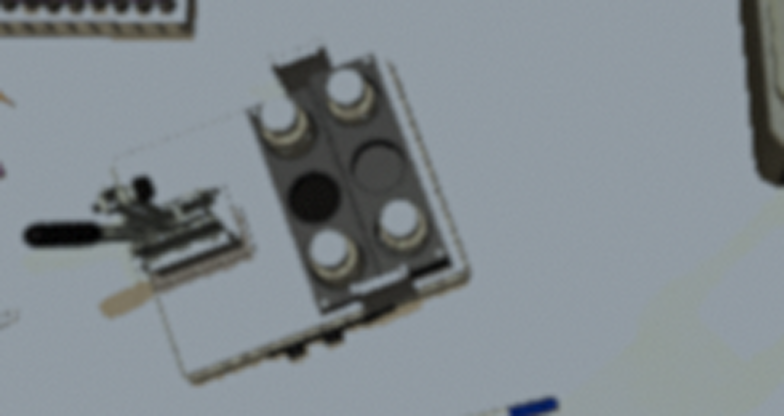

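The four bottles stand in the outer wells. In the wrist view the plate's tongue ends are at (356,46) and (351,234), and its block is at (357,142).

```bash
python3 - <<'E'
from h import *
import pickle; im,d,c=pickle.load(open('w4.pkl','rb'))
a=ray('wrist',356,46,.009,c);b=ray('wrist',351,234,.009,c); v=a-b
print(a,b,(a+b)/2,np.linalg.norm(v),np.degrees(np.arctan2(v[1],v[0])))
for p,q in [((319,61),(318,218)),((393,63),(387,220))]:
  a=ray('wrist',*p,.009,c);b=ray('wrist',*q,.009,c);v=a-b;print((a+b)/2,np.degrees(np.arctan2(v[1],v[0])),np.linalg.norm(v))
m=(cv2.cvtColor(im,6)<70).astype(np.uint8)[110:175,330:385]
ys,xs=np.nonzero(m); q=((xs.min()+xs.max())/2+330,(ys.min()+ys.max())/2+110); print(q,ray('wrist',*q,.035,c))
go(.46,-.3456,.05,95)
E
```

```text
[ 0.49355357 -0.24854009  0.009     ] [ 0.51119067 -0.46991896  0.009     ] [ 0.50237212 -0.35922952  0.009     ] 0.22208032897108826 94.55509184346135
[ 0.46180612 -0.36241427  0.009     ] 94.96416438928249 0.18356929414962578
[ 0.54497549 -0.35551166  0.009     ] 94.66125648763774 0.18614014211107013
(np.float64(350.5), np.float64(141.5)) [ 0.49584909 -0.35916907  0.035     ]
go (0.46, -0.3456, 0.05) d(mm) [ 79.6  -1.1 221.7] roll 0.3 | now [ 0.4685 -0.4248  0.2717] yaw 95.3 tilt 0.01 t 27.275
```

The plate has been knocked about 4 cm to (0.503, -0.359). Next I'll measure the clearance to the centrifuge.

```bash
python3 - <<'E'
from h import *
import pickle; im,d,c=pickle.load(open('w4.pkl','rb'))
v,u=np.mgrid[0:480,0:640]; K=c['intrinsics']; T=np.linalg.inv(np.array(c['world_to_cam']))
a=(u-K[0,2])/K[0,0]; b=(v-K[1,2])/K[1,1]; r=np.hypot(a,b)+1e-9; s=np.tan(r)/r
P=np.stack([a*s*d,-b*s*d,-d],-1)@T[:3,:3].T+T[:3,3]; P[d<=0]=np.nan
q=P[0:200,395:520].reshape(-1,3); 
for lo,hi in[(.02,.06),(.06,.1),(.1,.14),(.14,.2)]:
  k=q[(q[:,2]>lo)&(q[:,2]<hi)&(q[:,1]<-.25)]; print(lo,len(k),np.percentile(k[:,0],[1,5,20]))
k=P[130:155,342:372].reshape(-1,3); print('block',np.nanmedian(k,0))
print(ray('wrist',357,142,.035,c))
go(.494,-.359,.07,94.7);go(.494,-.359,.012,94.7)
E
```

```text
0.02 688 [0.55814617 0.55867425 0.55957589]
0.06 2031 [0.54283817 0.54334271 0.55096366]
0.1 2730 [0.55851479 0.55932444 0.56127717]
0.14 11360 [0.56338208 0.56673615 0.57485961]
block [ 0.50232139 -0.35892173  0.03550824]
[ 0.5028643 -0.3589376  0.035    ]
go (0.494, -0.359, 0.07) d(mm) [ 63.1  31.5 201.7] roll 0.6 | now [ 0.4685 -0.4248  0.2717] yaw 95.3 tilt 0.01 t 27.275
go (0.494, -0.359, 0.012) d(mm) [ 63.1  31.5 259.7] roll 0.6 | now [ 0.4685 -0.4248  0.2717] yaw 95.3 tilt 0.01 t 27.275
```

>>> step_arm(commands=[{"fingers":-0.5,"dx":0.063,"dy":0.029,"dz":0.03,"roll":0.6},{"fingers":-0.5,"dx":0.063,"dy":0.029,"dz":0.06,"roll":0.6},{"fingers":-0.5,"dx":0.063,"dy":0.029,"dz":0.11,"roll":0.6},{"fingers":-0.5,"dx":0.063,"dy":0.029,"dz":0.16,"roll":0.6},{"fingers":-0.5,"dx":0.063,"dy":0.029,"dz":0.19,"roll":0.6},{"fingers":-0.5,"dx":0.063,"dy":0.029,"dz":0.2,"roll":0.6},{"fingers":-0.5,"dx":0.063,"dy":0.029,"dz":0.2,"roll":0.6}], squeeze=60)

```text
time: 28.15
tool_pos: [0.4916, -0.3603, 0.0718]
tcp_rot: [-2.128, -2.311, 0.0]
wrist_force: [-0.0, 0.3, -0.1]
width: 0.752
grip_force: 0.0
```

```bash
python3 - <<'E'
from h import *
go(.492,-.359,.012,94.7);print(read_state()['width'])
E
```

```text
go (0.492, -0.359, 0.012) d(mm) [ 1.3  0.5 59.8] roll 0.0 | now [ 0.4916 -0.3603  0.0718] yaw 94.7 tilt 0.0 t 28.15
0.752206044407967
```

>>> step_arm(commands=[{"fingers":-0.5,"dx":0.001,"dy":0,"dz":0.03,"roll":0},{"fingers":-0.5,"dx":0.001,"dy":0,"dz":0.05,"roll":0},{"fingers":-0.5,"dx":0.001,"dy":0,"dz":0.059,"roll":0},{"fingers":-0.5,"dx":0.001,"dy":0,"dz":0.059,"roll":0},{"fingers":0,"dx":0.001,"dy":0,"dz":0.059,"roll":0},{"fingers":1,"dx":0.001,"dy":0,"dz":0.059,"roll":0},{"fingers":1,"dx":0.001,"dy":0,"dz":0.059,"roll":0},{"fingers":1,"dx":0.001,"dy":0,"dz":0.059,"roll":0}])

```text
time: 29.15
tool_pos: [0.4917, -0.36, 0.0131]
tcp_rot: [2.128, 2.309, 0.0]
wrist_force: [-0.3, -0.3, 1.6]
width: -0.002
grip_force: 0.8
```

>>> step_arm(commands=[{"fingers":1,"dx":0,"dy":0,"dz":0,"roll":0},{"fingers":1,"dx":0,"dy":0,"dz":0,"roll":0}])

```text
time: 29.4
tool_pos: [0.4918, -0.36, 0.0131]
tcp_rot: [2.128, 2.309, 0.0]
wrist_force: [-0.2, 0.3, 4.1]
width: 0.004
grip_force: 2.2
```

The fingers shut on nothing. I'll lift and look.

>>> step_arm(commands=[{"fingers":1,"dx":-0.001,"dy":0,"dz":-0.03,"roll":0},{"fingers":1,"dx":-0.03,"dy":-0.01,"dz":-0.09,"roll":0},{"fingers":0,"dx":-0.06,"dy":-0.02,"dz":-0.15,"roll":0},{"fingers":-0.5,"dx":-0.06,"dy":-0.02,"dz":-0.2,"roll":0},{"fingers":-0.5,"dx":-0.06,"dy":-0.02,"dz":-0.24,"roll":0},{"fingers":-0.5,"dx":-0.06,"dy":-0.02,"dz":-0.24,"roll":0},{"fingers":-0.5,"dx":-0.06,"dy":-0.02,"dz":-0.24,"roll":0}])

```text
time: 30.28
tool_pos: [0.4758, -0.4207, 0.2513]
tcp_rot: [-2.128, -2.309, -0.0]
wrist_force: [-0.6, -0.4, -0.1]
width: 0.751
grip_force: 0.0
```

```bash
python3 - <<'E'
from h import *
go(.492,-.359,.012,94.7)
c=calibration('wrist'); im,d=read_camera('wrist')
import pickle; pickle.dump((im,d,c),open('w5.pkl','wb')); save(im,'w5')
E
```

```text
go (0.492, -0.359, 0.012) d(mm) [ 59.8  21.5 239.4] roll -0.0 | now [ 0.4758 -0.4207  0.2513] yaw 94.7 tilt 0.1 t 30.275
```

View pics/w5.png

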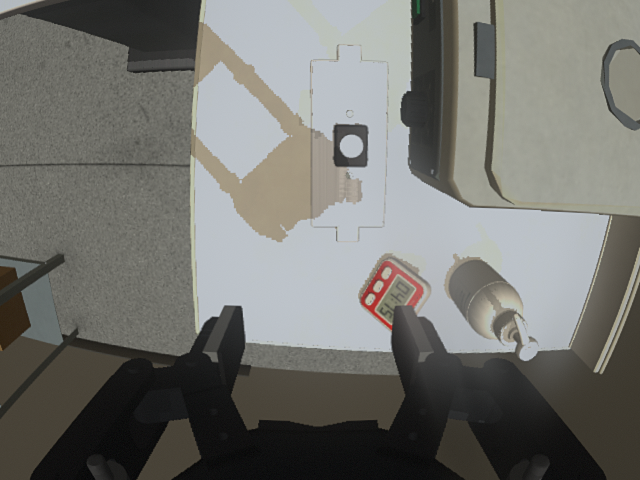

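```bash
python3 - <<'E'
from h import *
import pickle; im,d,c=pickle.load(open('w5.pkl','rb'))
print('blk',ray('wrist',351,146,.035,c))
a=ray('wrist',349,45,.009,c);b=ray('wrist',347,241,.009,c); v=a-b
print((a+b)/2,np.linalg.norm(v),np.degrees(np.arctan2(v[1],v[0])))
t,_,P=cloud('top')
m=(cv2.cvtColor(t,6)[220:272,405:505]<50).astype(np.uint8); n,l,st,ce=cv2.connectedComponentsWithStats(m)
for i in range(1,n): 
    if st[i,4]>20: x=ce[i]+[405,220]; print('top blk',st[i],x,ray('top',*x,.035))
# what the wrist projection of TCP says: fingertips depth
T=np.linalg.inv(np.array(c['world_to_cam'])); print('cam',T[:3,3])
E
```

```text
blk [ 0.50306908 -0.35921628  0.035     ]
[ 0.50278367 -0.35906051  0.009     ] 0.2211377465245387 94.72902573217738
top blk [  41    0   59   52 1676] [481.29415274 250.61933174] [ 0.44258728 -0.42183105  0.035     ]
top blk [43  5 17 12 99] [455.33333333 231.4040404 ] [ 0.49733731 -0.352444    0.035     ]
cam [ 0.467895   -0.33932949  0.41647482]
```

```bash
python3 - <<'E'
from h import *
import pickle; im,d,c=pickle.load(open('w5.pkl','rb'))
v,u=np.mgrid[0:480,0:640]; K=c['intrinsics']; T=np.linalg.inv(np.array(c['world_to_cam']))
a=(u-K[0,2])/K[0,0]; b=(v-K[1,2])/K[1,1]; r=np.hypot(a,b)+1e-9; s=np.tan(r)/r
P=np.stack([a*s*d,-b*s*d,-d],-1)@T[:3,:3].T+T[:3,3]
for row in (110,128,146,160,175): print(row,[tuple(np.round(P[row,col]*1000).astype(int)) for col in range(305,400,9)])
im4,d4,c4=pickle.load(open('w4.pkl','rb'))
# finger tips as seen
F=P[300:345,190:245].reshape(-1,3);G=P[300:345,390:450].reshape(-1,3)
for X in(F,G):
  k=X[(X[:,2]>.2)]; print(len(k),k[:,2].min(),np.median(k,0),np.percentile(k,[2,98],0))
E
```

```text
110 [(np.int64(452), np.int64(-325), np.int64(1)), (np.int64(462), np.int64(-325), np.int64(9)), (np.int64(472), np.int64(-324), np.int64(8)), (np.int64(481), np.int64(-323), np.int64(11)), (np.int64(491), np.int64(-322), np.int64(9)), (np.int64(501), np.int64(-321), np.int64(10)), (np.int64(510), np.int64(-320), np.int64(10)), (np.int64(520), np.int64(-319), np.int64(10)), (np.int64(530), np.int64(-318), np.int64(9)), (np.int64(540), np.int64(-317), np.int64(9)), (np.int64(552), np.int64(-315), np.int64(0))]
128 [(np.int64(454), np.int64(-345), np.int64(1)), (np.int64(464), np.int64(-344), np.int64(8)), (np.int64(473), np.int64(-344), np.int64(8)), (np.int64(483), np.int64(-343), np.int64(10)), (np.int64(491), np.int64(-342), np.int64(35)), (np.int64(500), np.int64(-341), np.int64(35)), (np.int64(509), np.int64(-340), np.int64(36)), (np.int64(522), np.int64(-339), np.int64(9)), (np.int64(532), np.int64(-338), np.int64(10)), (np.int64(542), np.int64(-337), np.int64(9)), (np.int64(554), np.int64(-335), np.int64(0))]
146 [(np.int64(455), np.int64(-365), np.int64(0)), (np.int64(465), np
[... 1063 characters left out ...]
np.int64(478), np.int64(-395), np.int64(10)), (np.int64(488), np.int64(-394), np.int64(10)), (np.int64(497), np.int64(-393), np.int64(10)), (np.int64(507), np.int64(-392), np.int64(12)), (np.int64(517), np.int64(-392), np.int64(9)), (np.int64(527), np.int64(-391), np.int64(11)), (np.int64(538), np.int64(-390), np.int64(8)), (np.int64(549), np.int64(-390), np.int64(1)), (np.int64(560), np.int64(-389), np.int64(1))]
1482 0.2791765187378391 [ 0.43900222 -0.41390073  0.29690345] [[ 0.42885216 -0.42746843  0.28183836]
 [ 0.44298152 -0.41218162  0.31223692]]
1487 0.27899820573048506 [ 0.50797928 -0.40884989  0.29695247] [[ 0.50525562 -0.42314466  0.28119607]
 [ 0.51874105 -0.40649356  0.31244806]]
```

```bash
python3 - <<'E'
from h import *
import pickle
for f,boxes in (('w3.pkl',((255,283),(352,380))),('w5.pkl',((190,245),(390,450))),('w4.pkl',((190,245),(390,450)))):
  im,d,c=pickle.load(open(f,'rb'))
  v,u=np.mgrid[0:480,0:640]; K=c['intrinsics']; T=np.linalg.inv(np.array(c['world_to_cam']))
  a=(u-K[0,2])/K[0,0]; b=(v-K[1,2])/K[1,1]; r=np.hypot(a,b)+1e-9; s=np.tan(r)/r
  P=np.stack([a*s*d,-b*s*d,-d],-1)@T[:3,:3].T+T[:3,3]
  for x0,x1 in boxes:
    k=P[285:400,x0:x1].reshape(-1,3); k=k[(k[:,2]>.2)&(d[285:400,x0:x1].ravel()<.3)]
    print(f,len(k),np.percentile(k[:,2],[0,1,5,20]))
E
```

```text
w3.pkl 2581 [0.24425625 0.24950091 0.28372207 0.29459603]
w3.pkl 2582 [0.24520501 0.24967924 0.28254517 0.29225992]
w5.pkl 4123 [0.27917652 0.28244445 0.28665438 0.29660362]
w5.pkl 4304 [0.27899821 0.2820812  0.28642948 0.29695046]
w4.pkl 3811 [0.30010845 0.3028407  0.30687883 0.31622715]
w4.pkl 4006 [0.29984643 0.30304495 0.30700861 0.31641991]
```

The depth shows the open fingertips sitting well behind the TCP, about 28 mm, so they passed above the block. I'll go lower in guarded steps.

>>> step_arm(commands=[{"fingers":-0.5,"dx":0.06,"dy":0.022,"dz":0.04,"roll":0},{"fingers":-0.5,"dx":0.06,"dy":0.022,"dz":0.1,"roll":0},{"fingers":-0.5,"dx":0.06,"dy":0.022,"dz":0.15,"roll":0},{"fingers":-0.5,"dx":0.06,"dy":0.022,"dz":0.2,"roll":0},{"fingers":-0.5,"dx":0.06,"dy":0.022,"dz":0.225,"roll":0},{"fingers":-0.5,"dx":0.06,"dy":0.022,"dz":0.24,"roll":0},{"fingers":-0.5,"dx":0.06,"dy":0.022,"dz":0.24,"roll":0}])

```text
time: 31.25
tool_pos: [0.492, -0.3585, 0.0106]
tcp_rot: [-2.126, -2.307, 0.0]
wrist_force: [-0.1, -0.2, 0.5]
width: 0.751
grip_force: 0.0
```

>>> step_arm(commands=[{"fingers":-0.5,"dx":0,"dy":0,"dz":0.004,"roll":0},{"fingers":-0.5,"dx":0,"dy":0,"dz":0.007,"roll":0},{"fingers":-0.5,"dx":0,"dy":0,"dz":0.007,"roll":0}])

```text
time: 31.62
tool_pos: [0.4937, -0.3599, 0.0062]
tcp_rot: [2.128, 2.309, 0.0]
wrist_force: [-0.7, 0.5, 0.3]
width: 0.749
grip_force: 0.0
```

>>> step_arm(commands=[{"fingers":-0.5,"dx":0,"dy":0,"dz":0.004,"roll":0},{"fingers":-0.5,"dx":0,"dy":0,"dz":0.006,"roll":0},{"fingers":-0.5,"dx":0,"dy":0,"dz":0.006,"roll":0}])

```text
time: 32.0
tool_pos: [0.4931, -0.3594, -0.0008]
tcp_rot: [-2.129, -2.31, 0.0]
wrist_force: [-0.3, 0.3, 0.2]
width: 0.751
grip_force: 0.0
```

>>> step_arm(commands=[{"fingers":-0.5,"dx":0,"dy":0,"dz":0.004,"roll":0},{"fingers":-0.5,"dx":0,"dy":0,"dz":0.008,"roll":0},{"fingers":-0.5,"dx":0,"dy":0,"dz":0.008,"roll":0}])

```text
time: 32.38
tool_pos: [0.4929, -0.3592, -0.0092]
tcp_rot: [-2.128, -2.309, 0.0]
wrist_force: [0.4, 0.2, 0.1]
width: 0.745
grip_force: 0.0
```

>>> step_arm(commands=[{"fingers":0,"dx":0,"dy":0,"dz":0,"roll":0},{"fingers":0.2,"dx":0,"dy":0,"dz":0,"roll":0},{"fingers":1,"dx":0,"dy":0,"dz":0,"roll":0},{"fingers":1,"dx":0,"dy":0,"dz":0,"roll":0},{"fingers":1,"dx":0,"dy":0,"dz":0,"roll":0}])

```text
time: 33.0
tool_pos: [0.4947, -0.3604, -0.0072]
tcp_rot: [2.127, 2.308, 0.001]
wrist_force: [3.5, 0.5, 4.8]
width: 0.385
grip_force: 61.3
```

>>> step_arm(commands=[{"fingers":1,"dx":0,"dy":-0.01,"dz":-0.02,"roll":0},{"fingers":1,"dx":0,"dy":-0.03,"dz":-0.06,"roll":0},{"fingers":1,"dx":0,"dy":-0.03,"dz":-0.11,"roll":0},{"fingers":1,"dx":0,"dy":-0.03,"dz":-0.16,"roll":0},{"fingers":1,"dx":0,"dy":-0.03,"dz":-0.21,"roll":0},{"fingers":1,"dx":0,"dy":-0.03,"dz":-0.25,"roll":0},{"fingers":1,"dx":0,"dy":-0.03,"dz":-0.25,"roll":0},{"fingers":1,"dx":0,"dy":-0.03,"dz":-0.25,"roll":0}])

```text
time: 34.0
tool_pos: [0.4619, -0.361, 0.2386]
tcp_rot: [-2.126, -2.306, 0.001]
wrist_force: [-0.1, -0.8, -3.6]
width: 0.385
grip_force: 60.7
```

```bash
python3 -c "
from h import *
go(.46,-.05,.25,21.2);go(*rk(0,-.12),.25,21.2);print(read_state()['width'])"
```

```text
go (0.46, -0.05, 0.25) d(mm) [310.1  23.3 -10.5] roll 73.5 | now [ 0.4619 -0.361   0.2386] yaw 94.7 tilt 0.27 t 34.0
go (np.float64(0.591094948409851), np.float64(0.09962114385413853), 0.25) d(mm) [448.6 166.2 -10.5] roll 73.5 | now [ 0.4619 -0.361   0.2386] yaw 94.7 tilt 0.27 t 34.0
0.3851930353081345
```

>>> step_arm(commands=[{"fingers":1,"dx":0.03,"dy":0.0,"dz":-0.01,"roll":5},{"fingers":1,"dx":0.07,"dy":0.005,"dz":-0.01,"roll":14},{"fingers":1,"dx":0.115,"dy":0.01,"dz":-0.01,"roll":24},{"fingers":1,"dx":0.16,"dy":0.012,"dz":-0.01,"roll":34},{"fingers":1,"dx":0.205,"dy":0.015,"dz":-0.01,"roll":44},{"fingers":1,"dx":0.25,"dy":0.02,"dz":-0.01,"roll":54},{"fingers":1,"dx":0.29,"dy":0.022,"dz":-0.01,"roll":64},{"fingers":1,"dx":0.31,"dy":0.023,"dz":-0.01,"roll":73.5}])

```text
time: 35.0
tool_pos: [0.4586, -0.049, 0.2476]
tcp_rot: [-3.087, -0.571, 0.01]
wrist_force: [0.8, -0.9, -3.5]
width: 0.386
grip_force: 60.7
```

>>> step_arm(commands=[{"fingers":1,"dx":0,"dy":0,"dz":0,"roll":0},{"fingers":1,"dx":0,"dy":0,"dz":0,"roll":0}])

```text
time: 35.25
tool_pos: [0.46, -0.0515, 0.2494]
tcp_rot: [-3.087, -0.58, 0.006]
wrist_force: [-0.1, 0.6, -3.3]
width: 0.381
grip_force: 60.7
```

```bash
python3 -c "
from h import *
go(*rk(0,0),.22,21.2);print(read_state()['width'])
c=calibration('wrist'); im,d=read_camera('wrist')
import pickle; pickle.dump((im,d,c),open('w6.pkl','wb')); save(im,'w6')"
```

```text
go (np.float64(0.5477), np.float64(0.2115), 0.22) d(mm) [ 177.3 -213.1   29.1] roll 0.1 | now [ 0.46   -0.0515  0.2494] yaw 21.3 tilt 0.21 t 35.25
0.3806770159346063
```

View pics/w6.png

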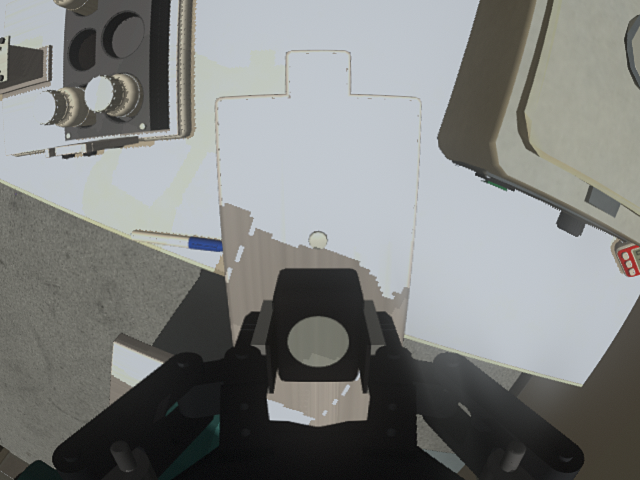

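The plate is held straight, with its far tongue end at (318,51).

```bash
python3 - <<'E'
from h import *
import pickle; im,d,c=pickle.load(open('w6.pkl','rb'))
s=read_state(); R=Ro.from_rotvec(s['tcp_rot']).as_matrix()
v,u=np.mgrid[0:480,0:640]; K=c['intrinsics']; T=np.linalg.inv(np.array(c['world_to_cam']))
a=(u-K[0,2])/K[0,0]; b=(v-K[1,2])/K[1,1]; r=np.hypot(a,b)+1e-9; t=np.tan(r)/r
P=np.stack([a*t*d,-b*t*d,-d],-1)@T[:3,:3].T+T[:3,3]
L=(P-s['tool_pos'])@R
for p in [(318,54),(318,80),(318,120),(250,110),(400,110),(250,190),(390,230)]: print(p,np.round(L[p[1],p[0]]*1000,1))
for p in [(287,51),(351,51),(217,98),(421,98),(240,330),(405,330)]: print(p,np.round((ray('wrist',*p,s['tool_pos'][2]+.0165,c)-s['tool_pos'])@R*1000,1))
go(*rk(0,0),.22,21.2)
E
```

```text
(318, 54) [108.3  -0.6 -16.7]
(318, 80) [ 97.7  -0.6 -16.9]
(318, 120) [ 81.8  -0.6 -16.3]
(250, 110) [ 86.3 -27.4 -16.1]
(400, 110) [ 86.6  31.6 -17.7]
(250, 190) [ 53.7 -28.4 -15.6]
(390, 230) [ 36.5  30.  -15.3]
(287, 51) [109.7 -12.6 -16.8]
(351, 51) [109.8  12.2 -16.8]
(217, 98) [ 91.9 -40.7 -16.7]
(421, 98) [ 92.1  40.4 -16.8]
(240, 330) [-12.3 -37.4 -16.4]
(405, 330) [-12.4  40.8 -16.5]
go (np.float64(0.5477), np.float64(0.2115), 0.22) d(mm) [ 176.9 -213.8   29.7] roll 0.0 | now [ 0.4604 -0.0518  0.2499] yaw 21.2 tilt 0.16 t 35.3
```

>>> step_arm(commands=[{"fingers":1,"dx":0.03,"dy":-0.03,"dz":0,"roll":0},{"fingers":1,"dx":0.07,"dy":-0.08,"dz":0,"roll":0},{"fingers":1,"dx":0.11,"dy":-0.13,"dz":0,"roll":0},{"fingers":1,"dx":0.15,"dy":-0.175,"dz":0,"roll":0},{"fingers":1,"dx":0.172,"dy":-0.205,"dz":0.01,"roll":0},{"fingers":1,"dx":0.179,"dy":-0.214,"dz":0.03,"roll":0},{"fingers":1,"dx":0.179,"dy":-0.214,"dz":0.06,"roll":0},{"fingers":1,"dx":0.179,"dy":-0.214,"dz":0.085,"roll":0}])

```text
time: 36.3
tool_pos: [0.55, 0.2112, 0.1638]
tcp_rot: [3.087, 0.576, -0.005]
wrist_force: [0.0, 0.2, -3.8]
width: 0.382
grip_force: 61.0
```

>>> step_arm(commands=[{"fingers":1,"dx":0,"dy":0,"dz":0,"roll":0},{"fingers":1,"dx":0,"dy":0,"dz":0,"roll":0}])

```text
time: 36.55
tool_pos: [0.5513, 0.2121, 0.1669]
tcp_rot: [3.088, 0.575, 0.001]
wrist_force: [-0.6, -0.4, -2.4]
width: 0.383
grip_force: 60.8
```

```bash
python3 -c "
from h import *
go(*rk(.002,0),.131,21.2)
c=calibration('wrist'); im,d=read_camera('wrist')
import pickle; pickle.dump((im,d,c),open('w7.pkl','wb')); save(im[0:330],'w7')"
```

```text
go (np.float64(0.549564647602431), np.float64(0.2122232491401642), 0.131) d(mm) [-1.6 -0.8 35.9] roll -0.1 | now [0.5513 0.2121 0.1669] yaw 21.1 tilt 0.02 t 36.55
```

View pics/w7.png

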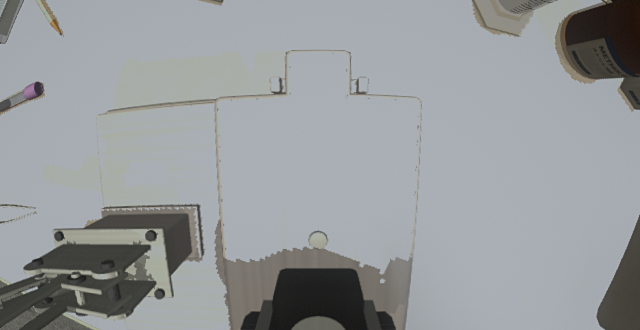

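The horns, at (276,86) and (363,86), sit symmetrically beside the tongue (286..351).

```bash
python3 - <<'E'
from h import *
import pickle; im,d,c=pickle.load(open('w7.pkl','rb'))
s=read_state(); R=Ro.from_rotvec(s['tcp_rot']).as_matrix()
for p in [(276,78),(363,78),(276,93),(363,93),(319.5,85)]: print(p,np.round((ray('wrist',*p,.147,c)-s['tool_pos'])@R*1000,1))
go(*rk(.002,0),.131,21.2)
E
```

```text
(276, 78) [103.  -20.3  20.8]
(363, 78) [103.1  22.1  20.9]
(276, 93) [ 95.4 -20.3  20.8]
(363, 93) [95.5 22.1 20.8]
(319.5, 85) [99.1  0.9 20.8]
go (np.float64(0.549564647602431), np.float64(0.2122232491401642), 0.131) d(mm) [-2.2 -0.6 36.7] roll -0.1 | now [0.5518 0.2125 0.1677] yaw 21.1 tilt 0.1 t 36.6
```

>>> step_arm(commands=[{"fingers":1,"dx":-0.003,"dy":0,"dz":0.01,"roll":0},{"fingers":1,"dx":-0.003,"dy":0,"dz":0.02,"roll":0},{"fingers":1,"dx":-0.003,"dy":0,"dz":0.028,"roll":0},{"fingers":1,"dx":-0.003,"dy":0,"dz":0.033,"roll":0},{"fingers":1,"dx":-0.003,"dy":0,"dz":0.036,"roll":0},{"fingers":1,"dx":-0.003,"dy":0,"dz":0.036,"roll":0},{"fingers":1,"dx":-0.003,"dy":0,"dz":0.036,"roll":0}])

```text
time: 37.48
tool_pos: [0.5483, 0.2121, 0.1309]
tcp_rot: [-3.088, -0.577, -0.001]
wrist_force: [-0.4, 0.7, -0.6]
width: 0.379
grip_force: 61.2
```

>>> step_arm(commands=[{"fingers":0,"dx":0,"dy":0,"dz":0,"roll":0},{"fingers":-0.2,"dx":0,"dy":0,"dz":0,"roll":0},{"fingers":-0.2,"dx":0,"dy":0,"dz":0,"roll":0},{"fingers":-0.2,"dx":0,"dy":0,"dz":-0.03,"roll":0},{"fingers":-0.2,"dx":0,"dy":0,"dz":-0.08,"roll":0},{"fingers":-0.2,"dx":-0.05,"dy":0.03,"dz":-0.13,"roll":0},{"fingers":-0.2,"dx":-0.1,"dy":0.06,"dz":-0.18,"roll":0},{"fingers":-0.2,"dx":-0.12,"dy":0.08,"dz":-0.21,"roll":0}])

```text
time: 38.48
tool_pos: [0.4662, 0.0975, 0.3369]
tcp_rot: [3.088, 0.578, 0.0]
wrist_force: [0.8, 0.3, 0.1]
width: 0.6
grip_force: 0.0
```

>>> step_arm(commands=[{"fingers":1,"dx":0,"dy":0,"dz":-0.05,"roll":0},{"fingers":1,"dx":0,"dy":0,"dz":-0.08,"roll":0},{"fingers":1,"dx":0,"dy":0,"dz":-0.08,"roll":0},{"fingers":1,"dx":0,"dy":0,"dz":-0.08,"roll":0}])

```text
time: 38.98
tool_pos: [0.4672, 0.0983, 0.4145]
tcp_rot: [-3.088, -0.577, 0.002]
wrist_force: [0.1, 0.8, 0.0]
width: -0.004
grip_force: 0.0
```

```bash
python3 - <<'E'
from h import *
c=calibration('wrist'); im,d=read_camera('wrist'); s=read_state()
import pickle; pickle.dump((im,d,c),open('w8.pkl','wb')); save(im,'w8')
go(*rk(0,0),.4,21.2)
# handle geometry: hinge rk(0,.17), z .164; open angle 57deg above level
for q in (0,.3,.6,.88,1.047,1.108,1.2):
    e=np.radians(57)-q; y=.17+.095*np.cos(e); z=.164+.095*np.sin(e); print(q,np.round(rk(0,y),4),round(y,4),round(z,4))
E
```

```text
go (np.float64(0.5477), np.float64(0.2115), 0.4) d(mm) [116.3 -76.3  13.5] roll -0.0 | now [0.4669 0.0983 0.4138] yaw 21.2 tilt 0.16 t 39.025
0 [0.4675 0.4182] 0.2217 0.2437
0.3 [0.4598 0.438 ] 0.243 0.2248
0.6 [0.4545 0.4518] 0.2577 0.2005
0.88 [0.4521 0.458 ] 0.2644 0.1749
1.047 [0.4519 0.4584] 0.2649 0.159
1.108 [0.4521 0.458 ] 0.2644 0.1533
1.2 [0.4526 0.4567] 0.263 0.1446
```

View pics/w8.png

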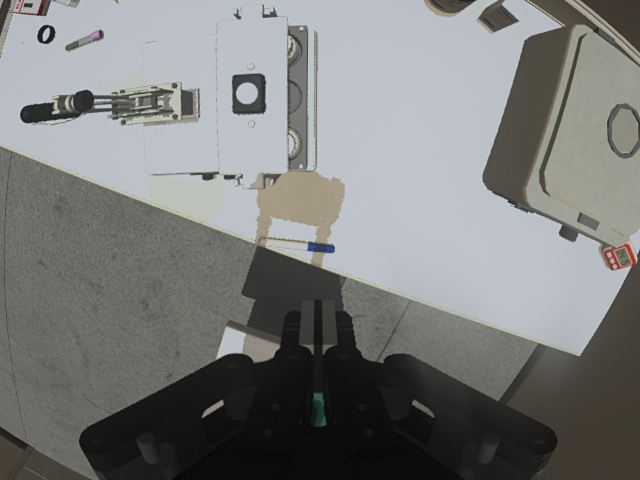

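The plate lies across the posts over the caps, with its block at (249,93). The clamp handle is at (20..95,105).

```bash
python3 - <<'E'
from h import *
import pickle; im,d,c=pickle.load(open('w8.pkl','rb'))
v,u=np.mgrid[0:480,0:640]; K=c['intrinsics']; T=np.linalg.inv(np.array(c['world_to_cam']))
a=(u-K[0,2])/K[0,0]; b=(v-K[1,2])/K[1,1]; r=np.hypot(a,b)+1e-9; t=np.tan(r)/r
P=np.stack([a*t*d,-b*t*d,-d],-1)@T[:3,:3].T+T[:3,3]
s=read_state(); R=Ro.from_rotvec(s['tcp_rot']).as_matrix()
L=(P-s['tool_pos'])@R*1000
k=L[290:350,300:340].reshape(-1,3); k=k[k[:,2]<20]; k=k[k[:,2]>-80]; print('tip',k[:,2].max(),np.percentile(k,[1,99],0))
Rk=np.array([[np.cos(A),-np.sin(A)],[np.sin(A),np.cos(A)]])
def fr(p): return np.round(np.r_[(np.array(p)[:2]-C)@Rk,p[2]]*1000,1)
print('block',fr(ray('wrist',249,93.5,.173,c)),fr(np.nanmedian(P[85:102,240:258].reshape(-1,3),0)))
for q in [(225,30),(280,30),(225,160),(280,160),(249,50),(249,140)]: print('plate',fr(P[q[1],q[0]]))
print('grip', fr(ray('top',152.8,228.4,.266)),fr(ray('top',177.8,228.4,.209)))
for col in range(25,100,8):
  rr=P[90:122,col]; i=np.argmax(rr[:,2]); print(col,i+90,fr(rr[i]))
E
```

```text
tip -26.647741695570513 [[  5.26500548  -6.96235205 -64.96376406]
 [ 11.09493929   8.14770851 -27.78677098]]
block [ -1.1  -2.1 173. ] [ -0.6  -1.8 173.6]
plate [ 80.5  31.  147.3]
plate [ 76.1 -33.4 146.9]
plate [-76.3  33.4 147.4]
plate [-78.2 -32.3 147. ]
plate [ 53.2   2.3 147.6]
plate [-53.7   3.7 146.6]
grip [  1.7 236.5 266. ] [ -4.9 188.8 209. ]
25 113 [  2.3 224.7 269. ]
33 115 [ -1.  218.8 262.1]
41 110 [  3.2 213.6 254. ]
49 110 [  2.2 208.3 246. ]
57 96 [  8.6 159.2 290.9]
65 103 [  1.4 155.2 283.6]
73 101 [  1.2 142.4 287.4]
81 102 [ -1.2 133.  287.5]
89 93 [-35.1 -76.3 579.5]
97 109 [ -5.6 149.3 235.6]
```

```bash
cat >> h.py <<'E'
def hp(q,rho=.108,hw=.008):
    e=np.radians(57)-q; y=.17+rho*np.cos(e)-.010*np.sin(e)-hw; z=.164+rho*np.sin(e)+.010*np.cos(e)-.026
    return np.array([0,y,z])
E
python3 - <<'E'
from h import *
p=hp(0); print(p); go(*rk(0,p[1]),.39,21.2); go(*rk(0,p[1]),p[2]+.01,21.2)
for q in np.arange(0,1.3,.1): print(round(q,2),np.round((hp(q)-p)*1000,0)[1:])
E
```

```text
[0.         0.21243431 0.23402281]
go (np.float64(0.47087853393861734), np.float64(0.40955756350304884), 0.39) d(mm) [ 116.2 -288.8   23.6] roll -0.0 | now [0.4669 0.0983 0.4138] yaw 21.2 tilt 0.16 t 39.025
go (np.float64(0.47087853393861734), np.float64(0.40955756350304884), np.float64(0.2440228116882561)) d(mm) [ 116.6 -288.7  169.6] roll -0.0 | now [0.4669 0.0983 0.4138] yaw 21.2 tilt 0.16 t 39.025
0.0 [0. 0.]
0.1 [ 9. -6.]
0.2 [ 18. -12.]
0.3 [ 26. -19.]
0.4 [ 33. -27.]
0.5 [ 40. -36.]
0.6 [ 45. -45.]
0.7 [ 50. -55.]
0.8 [ 54. -65.]
0.9 [ 56. -76.]
1.0 [ 58. -87.]
1.1 [ 58. -97.]
1.2 [  57. -108.]
```

>>> step_arm(commands=[{"fingers":1,"dx":0.116,"dy":-0.289,"dz":0,"roll":0},{"fingers":1,"dx":0.116,"dy":-0.289,"dz":0,"roll":0},{"fingers":1,"dx":0.116,"dy":-0.289,"dz":0,"roll":0},{"fingers":1,"dx":0.116,"dy":-0.289,"dz":0,"roll":0},{"fingers":1,"dx":0.116,"dy":-0.289,"dz":0,"roll":0},{"fingers":1,"dx":0.116,"dy":-0.289,"dz":0.02,"roll":0},{"fingers":1,"dx":0.116,"dy":-0.289,"dz":0.06,"roll":0},{"fingers":1,"dx":0.116,"dy":-0.289,"dz":0.11,"roll":0}])

```text
time: 40.02
tool_pos: [0.4711, 0.4091, 0.3033]
tcp_rot: [3.087, 0.577, -0.001]
wrist_force: [0.9, 1.3, 0.0]
width: 0.001
grip_force: 0.0
```

>>> step_arm(commands=[{"fingers":1,"dx":0,"dy":0,"dz":0.03,"roll":0},{"fingers":1,"dx":0,"dy":0,"dz":0.045,"roll":0},{"fingers":1,"dx":0,"dy":0,"dz":0.045,"roll":0},{"fingers":1,"dx":0,"dy":0,"dz":0.045,"roll":0}])

```text
time: 40.52
tool_pos: [0.4721, 0.4101, 0.2623]
tcp_rot: [-3.087, -0.576, -0.004]
wrist_force: [0.0, -0.5, 0.3]
width: -0.004
grip_force: 0.0
```

```bash
python3 - <<'E'
from h import *
p=hp(0); go(*rk(0,p[1]),p[2],21.2)
E
```

```text
go (np.float64(0.47087853393861734), np.float64(0.40955756350304884), np.float64(0.2340228116882561)) d(mm) [-1.4  0.  28.2] roll -0.0 | now [0.4721 0.4101 0.2623] yaw 21.2 tilt 0.15 t 40.525
```

>>> step_arm(commands=[{"fingers":1,"dx":-0.001,"dy":0,"dz":0.02,"roll":0},{"fingers":1,"dx":-0.001,"dy":0,"dz":0.028,"roll":0},{"fingers":1,"dx":-0.001,"dy":-0.009,"dz":0.034,"roll":0},{"fingers":1,"dx":-0.001,"dy":-0.018,"dz":0.04,"roll":0},{"fingers":1,"dx":-0.001,"dy":-0.026,"dz":0.047,"roll":0},{"fingers":1,"dx":-0.001,"dy":-0.033,"dz":0.055,"roll":0},{"fingers":1,"dx":-0.001,"dy":-0.04,"dz":0.064,"roll":0},{"fingers":1,"dx":-0.001,"dy":-0.04,"dz":0.064,"roll":0}])

```text
time: 41.52
tool_pos: [0.4549, 0.447, 0.1952]
tcp_rot: [3.087, 0.578, -0.003]
wrist_force: [0.6, 0.4, 0.2]
width: 0.001
grip_force: 0.0
```

```bash
python3 - <<'E'
from h import *
for q in (.6,.7,.8,.9,1.,1.1,1.15,1.2): p=hp(q); go(*rk(0,p[1]),p[2],21.2)
t,d,P=cloud('top')
Rk=np.array([[np.cos(A),-np.sin(A)],[np.sin(A),np.cos(A)]])
save(t[190:260,130:280],'t9')
c=calibration('wrist'); im,d=read_camera('wrist'); save(im,'w9')
E
```

```text
go (np.float64(0.4544573502080317), np.float64(0.4518939026314506), np.float64(0.18877369273002234)) d(mm) [ 1.3 -4.7  6.4] roll 0.0 | now [0.4549 0.447  0.1952] yaw 21.2 tilt 0.12 t 41.525
go (np.float64(0.452797460347815), np.float64(0.4561733541734877), np.float64(0.1789516227094047)) d(mm) [ 1.4 -9.3 16.2] roll 0.0 | now [0.4549 0.447  0.1952] yaw 21.2 tilt 0.12 t 41.525
go (np.float64(0.4515004615201287), np.float64(0.45951721677918955), np.float64(0.1687203776114814)) d(mm) [  1.4 -12.9  26.4] roll 0.0 | now [0.4549 0.447  0.1952] yaw 21.2 tilt 0.12 t 41.525
go (np.float64(0.4505793129085284), np.float64(0.4618920796787338), np.float64(0.1581821846552709)) d(mm) [  1.4 -15.5  37. ] roll 0.0 | now [0.4549 0.447  0.1952] yaw 21.2 tilt 0.12 t 41.525
go (np.float64(0.4500432183254498), np.float64(0.4632742140270537), np.float64(0.14744233798132822)) d(mm) [  1.4 -16.9  47.7] roll 0.0 | now [0.4549 0.447  0.1952] yaw 21.2 tilt 0.12 t 41.525
go (np.float64(0.4498975342507578), np.float64(0.4636498099946136), np.float64(0.136608146587498)) d(mm) [  1.5 -17.3  58.6] roll 0.0 | now [0.4549 0.447  0.1952] yaw 21.2 tilt 0.12 t 41.525
go (np.float64(0.4499717040798964), np.float64(0.46345858875922485), np.float64(0.1311894929998606)) d(mm) [  1.5 -17.1  64. ] roll 0.0 | now [0.4549 0.447  0.1952] yaw 21.2 tilt 0.12 t 41.525
go (np.float64(0.4501437163115699), np.float64(0.46301511475066115), np.float64(0.12578786213288)) d(mm) [  1.5 -16.7  69.4] roll 0.0 | now [0.4549 0.447  0.1952] yaw 21.2 tilt 0.12 t 41.525
```

>>> step_arm(commands=[{"fingers":1,"dx":0.001,"dy":-0.005,"dz":0.006,"roll":0},{"fingers":1,"dx":0.001,"dy":-0.009,"dz":0.016,"roll":0},{"fingers":1,"dx":0.001,"dy":-0.013,"dz":0.026,"roll":0},{"fingers":1,"dx":0.001,"dy":-0.015,"dz":0.037,"roll":0},{"fingers":1,"dx":0.001,"dy":-0.016,"dz":0.043,"roll":0},{"fingers":1,"dx":0.001,"dy":-0.016,"dz":0.043,"roll":0}])

```text
time: 42.38
tool_pos: [0.4508, 0.462, 0.1531]
tcp_rot: [3.088, 0.577, -0.001]
wrist_force: [-0.2, 1.4, 2.0]
width: -0.001
grip_force: 0.7
```

>>> step_arm(commands=[{"fingers":1,"dx":0,"dy":0,"dz":0.006,"roll":0},{"fingers":1,"dx":0,"dy":0,"dz":0.012,"roll":0},{"fingers":1,"dx":0,"dy":0,"dz":0.012,"roll":0}])

```text
time: 42.75
tool_pos: [0.4513, 0.4618, 0.1419]
tcp_rot: [3.088, 0.577, 0.0]
wrist_force: [-0.5, 0.6, 3.2]
width: -0.001
grip_force: 1.9
```

>>> step_arm(commands=[{"fingers":1,"dx":0,"dy":0,"dz":0.006,"roll":0},{"fingers":1,"dx":0,"dy":0,"dz":0.01,"roll":0},{"fingers":1,"dx":0,"dy":0,"dz":0.01,"roll":0}])

```text
time: 43.12
tool_pos: [0.4518, 0.4621, 0.1405]
tcp_rot: [-3.087, -0.577, -0.005]
wrist_force: [-13.4, -11.9, 38.2]
width: -0.001
grip_force: 18.7
```

Firm resistance at the expected stop height. I'll back off and check.

>>> step_arm(commands=[{"fingers":1,"dx":0,"dy":0,"dz":-0.015,"roll":0},{"fingers":1,"dx":0,"dy":0,"dz":-0.05,"roll":0},{"fingers":1,"dx":0,"dy":0,"dz":-0.1,"roll":0},{"fingers":1,"dx":-0.05,"dy":0,"dz":-0.16,"roll":0},{"fingers":1,"dx":-0.1,"dy":0,"dz":-0.2,"roll":0},{"fingers":1,"dx":-0.14,"dy":0.03,"dz":-0.25,"roll":0},{"fingers":1,"dx":-0.14,"dy":0.05,"dz":-0.28,"roll":0},{"fingers":1,"dx":-0.14,"dy":0.05,"dz":-0.28,"roll":0}])

```text
time: 44.12
tool_pos: [0.3396, 0.3643, 0.4167]
tcp_rot: [-3.084, -0.574, -0.013]
wrist_force: [-0.8, 0.3, -0.5]
width: 0.002
grip_force: 0.0
```

>>> step_arm(commands=[{"fingers":1,"dx":0,"dy":0.06,"dz":0,"roll":0},{"fingers":1,"dx":0,"dy":0.12,"dz":0,"roll":0},{"fingers":1,"dx":0,"dy":0.12,"dz":0,"roll":0},{"fingers":1,"dx":0,"dy":0.12,"dz":0,"roll":0}])

```text
time: 44.62
tool_pos: [0.3819, 0.2529, 0.4101]
tcp_rot: [3.088, 0.575, -0.003]
wrist_force: [0.4, 0.8, -0.3]
width: -0.001
grip_force: 0.0
```

```bash
python3 - <<'E'
from h import *
go(*rk(0,0),.4,21.2)
c=calibration('wrist'); im,d=read_camera('wrist'); save(im,'w10')
v,u=np.mgrid[0:480,0:640]; K=c['intrinsics']; T=np.linalg.inv(np.array(c['world_to_cam']))
a=(u-K[0,2])/K[0,0]; b=(v-K[1,2])/K[1,1]; r=np.hypot(a,b)+1e-9; t=np.tan(r)/r
P=np.stack([a*t*d,-b*t*d,-d],-1)@T[:3,:3].T+T[:3,3]
Rk=np.array([[np.cos(A),-np.sin(A)],[np.sin(A),np.cos(A)]])
Q=P.copy(); Q[...,:2]=(P[...,:2]-C)@Rk; Q=Q.reshape(-1,3)*1000
for y in range(0,300,15):
  k=Q[(abs(Q[:,0])<8)&(abs(Q[:,1]-y)<4)&(Q[:,2]<330)]
  if len(k): print(y,len(k),np.percentile(k[:,2],97).round(1))
for x,y in((80,32),(80,-32),(-80,32),(-80,-32)):
  k=Q[(abs(Q[:,0]-x)<5)&(abs(Q[:,1]-y)<5)]; print(x,y,len(k),np.median(k[:,2]) if len(k) else 0)
E
```

```text
go (np.float64(0.5477), np.float64(0.2115), 0.4) d(mm) [139.8  98.3   9.8] roll -0.1 | now [0.3819 0.2529 0.4101] yaw 21.1 tilt 0.12 t 44.625
0 105 222.7
15 167 208.5
30 136 207.2
45 137 206.1
60 129 204.8
75 131 203.9
90 132 202.8
105 144 202.8
120 111 202.3
135 116 180.4
150 112 177.0
165 119 172.2
180 64 171.2
195 62 170.2
210 92 168.2
225 145 169.2
240 141 167.9
255 134 166.2
270 136 165.2
285 101 162.3
80 32 69 147.56069168296682
80 -32 66 147.55803376210687
-80 32 91 147.56293709457435
-80 -32 69 147.23510735832545
```

View pics/w10.png

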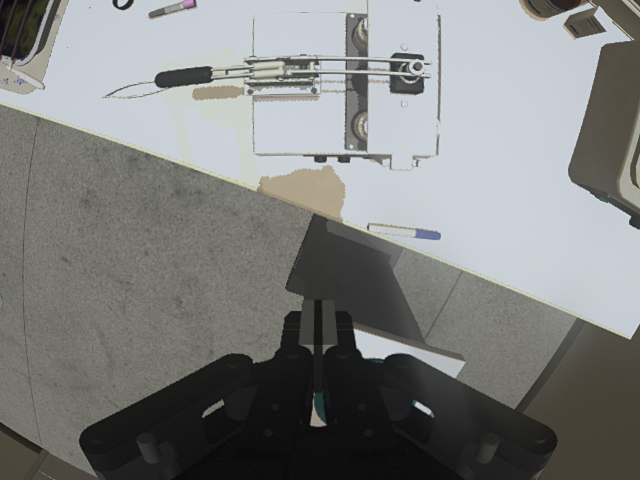

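The handle is locked (about 6° below level), the pad is on the block at (410,68), and the plate is level. I'm handing it in.

```bash
python3 -c "
from workcell import *
print(finish_job())"
```

```text
the job is handed in; nothing more can be done
None
```

I handed the job in with all four bottles in their matching rows, the plate level in both notches and the clamp handle locked about 6° below level. The pad is on the plate's block, but I had no way to measure its force. The hand-in returned no verdict.

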